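Load the tumbler with the blanks flung behind the guard

ROBOT

A 6-joint arm with a two-finger parallel gripper is mounted at the origin on the work surface. World frame = base frame: x ahead of the robot, y to its left, z up, the work surface at z = 0. Lengths are in m, angles in degrees, forces in N, time in s.
With the tool pointing down it reaches from about 0.3 to 0.75 m from the base axis. Payload 8.5 kg.
Tool frame: the origin (TCP) lies between the finger pads; the fingertips stand env.finger_overhang ahead of it and the grasp point (between the pads) lies 2 mm behind it (env.finger_overhang is the distance from the TCP to the fingertips, in m); z points along the fingers, y is the line along which they close (so a half turn about z gives the same grasp; the last joint's range is limited). The gripper opens to 85 mm and grips with 20 to 120 N. Pads are 22 mm wide; open, the fingers measure 114 mm over their backs; the gripper's body (76 mm by 85 mm) begins 54 mm behind the grasp point. The pads swing forward as they close: fully open they stand 13 mm farther back than shut.
Start: joints at [-88.024, 21.807, 74.336, -0, 83.858, -12.336], TCP at [0.136, -0.533, 0.248] pointing down, gripper open.
Joint ranges: [-178.18, 178.18], [-50.72, 133.34], [12.68, 142.11], [-81.47, 261.47], [9.98, 163.14], [-165.26, 165.26]. Speed limits (degrees/s): [136.94, 136.94, 180, 180, 180, 180].

INTERFACE

Orientations are given as a 3x3 rotation matrix whose columns are the frame's x, y, z axes.
In Python, from rig import env gives the robot as it stands. The module is installed in compiled form; this text tells all that it offers.
- The arm moves only by the tool jog_arm, never from a script. Its arguments are lists of equal length, an entry for each row: "hand": the finger opening in m, from 0 to 0.0854; "travel": the shift along the world's x, y, z in m, a list of three; "yaw": the turn about the world's z in rad. A call has exactly 5 rows; each row shifts and turns the commanded pose from where the row before left it; what a row does not reach is not made up. A row lasts 1/8 s, in which the tool goes at most 62.5 mm and 10.7 degrees, less where a joint would pass 70% of its speed; a pose out of reach is approached as far as the arm can. A call is refused whole if a number of a shift passes 0.0625 or a number of a turn 0.188, either way. A call with a gripper value outside its range is refused whole. The fingers move at their own pace and stop on an object; "grip_force" is the grip in N (left out, the last holds). Time passes only in rows, so rows that do not move let the fingers close, or fill a call up. It gives the time, the measured TCP pose, the force, the opening and the grip force at its end, in the units of the state.
- env.observe(): the state, without advancing time (a new reading comes with each control period).
- env.get_image(name): name is "scene" or "side" or "wrist"; returns the picture (384x512x3 uint8, red, green, blue); there is no depth.
- env.calibration(name): a dict with "fx", "fy", "cx", "cy" (pixels), "k1" (the pictures are not rectified: a ray, as slopes to the right and down, at radius r is drawn at 1 + k1 r^2 times it, then the intrinsics apply), "position" and "rotation" of the camera in the world; the wrist camera has in their place "hand_eye" (4x4, takes a point from camera to tool coordinates, whose origin is the TCP and whose axes are the flange's). Camera axes: x right, y down, z forward; pixel columns grow to the right and rows downward; lengths in m; the calibration is good to about 2 mm. A picture is of the moment at which its call begins: read the wrist's pose just before it. calibration takes no time and is no camera call.
- env.close_job(): hands the job in; it is judged then, once.
The state is a dict: "time_s": time; "q": joint angles; "qvel": joint speeds; "joint_efforts": joint torques, N m; "position": TCP position; "tool_rot": TCP orientation; "ft_force": force on the tool from outside, world axes, zero at the start; "wrist_torque": the same for the moment, N m; "grip_width": finger opening in m; "gripper_force": force on a finger pad.
Only numpy, scipy, OpenCV 4.12 (cv2) and the standard library are available. Lean on these libraries where they do the work, as an engineer would, in place of code of your own. Each camera call takes 0.05 s, during which the arm holds its last target. There are 200 camera calls.

TASK

Some steel bangle blanks have been flung under the fixed wire guard of the polisher: with the hooked rod, draw every one of them fully out through the guard's open front (neither fingers nor scoop may touch them while they are under the guard), and put them all into the tumbler's bowl. Only when all blanks are in, pour all the polishing balls from the scoop into the bowl over them. Leave the hooked rod lying with its handle on the rubber mat and the empty scoop standing upright on the bench, and do not shift the punch box or the mallet.

Things in the scene. Friction and masses are not known exactly. Their poses are not given: they have to be found in the camera images.
- guard: Fixed low wire cage at the foot of the polishing machine, 300 mm wide (x), 230 mm deep (y), roof of bars 85 mm up (81 mm clear underneath, gaps of 35 mm), corner posts 12 mm thick, closed at both sides and at the back by a 30 mm high strip. Origin on the bench in the middle of its open front; its own +y runs inwards from the opening, x along the opening. The opening looks roughly towards world -y.
- hook_handle (a point): Hooked rod, 0.13 kg: a wooden handle 110 long (along its x), 28 wide (y), 40 high (z), with a steel rod 8 thick running out of it along +x, its axis 28 above the handle's underside, and bent straight down at the far end so that the hook's end is level with the handle's underside. This point is the centre of the handle; z up. It lies on the rubber mat, standing on its handle's underside and the hook's end.
- hook_tip (a point): Lowest point of the down-turned end of the hooked rod, 250 mm along x from the handle's centre and level with the handle's underside; the bent-down part is 8 mm thick and leaves 24 mm of free height below the rod.
- mat: Thin fixed black rubber mat on the bench, 360 long (its x), 100 wide (its y), 3 thick, on which the hooked rod lies at the start. Origin at the centre of its underside.
- bowl_floor (a point): Centre of the inner floor of the fixed tumbler's open round bowl, 48 mm above the bench. Inner radius about 81 mm at the floor and 89 mm at the rim; the rim is 110 mm above the bench (62 mm above this point); outer radius of the rim 94 mm.
- scoop_handle (a point): Aluminium scoop, 0.16 kg empty: a flared round cup (outer radius 32 at the foot, 46 at the rim, 46 high, wall 3, floor 4 thick) with a straight round level handle 16 mm thick. This point is on the handle's axis, 92 mm from the cup's centre and 40 mm above its foot; the scoop's +x runs from here along the handle to the cup, z up. The handle reaches from 46 to 142 mm from the cup's centre, and the bare scoop stands steadily on its foot.
- scoop_cup (a point): Centre of the scoop's cup, half-way up (23 mm above its foot); axes as for the handle.
- blank0_centre (a point): Steel bangle blank 0 (may be absent): a plain ring, outer diameter 64, inner diameter 52, 14 high, 0.07 kg, lying flat on the bench under the guard at the start. This point is the centre of the ring, half-way up; z is its axis.
- blank1_centre (a point): Steel bangle blank 1 (may be absent): a plain ring, outer diameter 64, inner diameter 52, 14 high, 0.07 kg, lying flat on the bench under the guard at the start. This point is the centre of the ring, half-way up; z is its axis.
- blank2_centre (a point): Steel bangle blank 2 (may be absent): a plain ring, outer diameter 64, inner diameter 52, 14 high, 0.07 kg, lying flat on the bench under the guard at the start. This point is the centre of the ring, half-way up; z is its axis.
- ball0_center (a point): White ceramic polishing ball 0 (may be absent), 18 mm in diameter, 14 g, in the scoop's cup at the start. Centre of the ball.
- ball1_center (a point): White ceramic polishing ball 1 (may be absent), 18 mm in diameter, 14 g, in the scoop's cup at the start. Centre of the ball.
- ball2_center (a point): White ceramic polishing ball 2 (may be absent), 18 mm in diameter, 14 g, in the scoop's cup at the start. Centre of the ball.
- ball3_center (a point): White ceramic polishing ball 3 (may be absent), 18 mm in diameter, 14 g, in the scoop's cup at the start. Centre of the ball.
- ball4_center (a point): White ceramic polishing ball 4 (may be absent), 18 mm in diameter, 14 g, in the scoop's cup at the start. Centre of the ball.
- ball5_center (a point): White ceramic polishing ball 5 (may be absent), 18 mm in diameter, 14 g, in the scoop's cup at the start. Centre of the ball.
- punches: Bystander: red plastic box 70 x 45 x 50 with steel punches standing in it (90 high in all). Origin under its centre.
- mallet: Bystander: wooden mallet lying on the bench, head 85 long and 44 thick, handle 190 long along its x. Origin under its head.
Not all that is in view belongs to the job. Of the things that look like the part that bears scoop_handle, the smaller one is meant.

How it is judged (in metres and radians):
On the way, in this order (a step that is already met when the one before it is completed fails the run):
1. every blank has been drawn out from under the guard (y of each of blank0_centre, blank1_centre, blank2_centre in the frame of guard below -0.03 m), for 0.2 s.
2. every blank lies in the tumbler's bowl (horizontal distance between each of blank0_centre, blank1_centre, blank2_centre and bowl_floor below 0.07 m and z of blank0_centre in the frame of bowl_floor between 0 and 0.062 m and z of blank1_centre in the frame of bowl_floor between 0 and 0.062 m and z of blank2_centre in the frame of bowl_floor between 0 and 0.062 m), for 0.2 s.
3. every ball has been poured into the bowl (horizontal distance between each of ball0_center, ball1_center, ball2_center, ball3_center, ball4_center, ball5_center and bowl_floor below 0.09 m and z of ball0_center in the frame of bowl_floor between 0 and 0.062 m and z of ball1_center in the frame of bowl_floor between 0 and 0.062 m and z of ball2_center in the frame of bowl_floor between 0 and 0.062 m and z of ball3_center in the frame of bowl_floor between 0 and 0.062 m and z of ball4_center in the frame of bowl_floor between 0 and 0.062 m and z of ball5_center in the frame of bowl_floor between 0 and 0.062 m), for 0.2 s.
At the end, for the whole second after the job is handed in: All present blanks and balls are inside the bowl, below its rim; the hooked rod lies at rest with its handle's centre over the mat (within its 360 x 100 mm outline, under 35 mm up); the scoop stands upright (within 0.15 rad) on the bench at rest (all of step 2 and all of step 3 and x of hook_handle in the frame of mat between -0.18 and 0.18 m and y of hook_handle in the frame of mat between -0.05 and 0.05 m and height (world z) of hook_handle below 0.035 m and angle between hook_handle's own z axis and vertical below 1.75 rad and linear speed of each of hook, scoop below 0.03 m/s and angle between scoop_cup's own z axis and vertical below 0.15 rad and height (world z) of scoop_cup below 0.032 m); the robot touches nothing.
It fails at once if a bystander was shifted more than 30 mm (distance of any of punches, mallet from where it was at the start of the episode above 0.03 m).
It fails at once if the fingers or the scoop touched a blank while it was well under the guard ((contact force between any of the fingers, scoop and blank0 above 0.5 N and y of blank0_centre in the frame of guard above 0.03 m) or (contact force between any of the fingers, scoop and blank1 above 0.5 N and y of blank1_centre in the frame of guard above 0.03 m) or (contact force between any of the fingers, scoop and blank2 above 0.5 N and y of blank2_centre in the frame of guard above 0.03 m)).
It fails at once if a ball was in the bowl before every blank had been put in (((horizontal distance between ball0_center and bowl_floor below 0.09 m and z of ball0_center in the frame of bowl_floor between 0 and 0.062 m) or (horizontal distance between ball1_center and bowl_floor below 0.09 m and z of ball1_center in the frame of bowl_floor between 0 and 0.062 m) or (horizontal distance between ball2_center and bowl_floor below 0.09 m and z of ball2_center in the frame of bowl_floor between 0 and 0.062 m) or (horizontal distance between ball3_center and bowl_floor below 0.09 m and z of ball3_center in the frame of bowl_floor between 0 and 0.062 m) or (horizontal distance between ball4_center and bowl_floor below 0.09 m and z of ball4_center in the frame of bowl_floor between 0 and 0.062 m) or (horizontal distance between ball5_center and bowl_floor below 0.09 m and z of ball5_center in the frame of bowl_floor between 0 and 0.062 m)) and horizontal distance between any of blank0_centre, blank1_centre, blank2_centre and bowl_floor above 0.15 m).
Of blank0, blank1, blank2 only 2 to 3 are there at a start; the rules pass over those that are not, and their reading is None.
Of ball0, ball1, ball2, ball3, ball4, ball5 only 4 to 6 are there at a start; the rules pass over those that are not, and their reading is None.
At some moment in a run one of blank0, blank1, blank2, hook may be knocked a few centimetres aside while the robot is not near it.
It also fails if it takes over 210 s, if anything falls off the work surface, if the arm or the gripper's body presses on something with over 40 N, if the wrist force passes 120 N, or if a joint passes its speed limit or range.

## Working session

There is one attempt and no reset: what is moved stays moved. The work goes in short steps, Python scripts to look and compute and a tool call to move; the robot and the scene stay as the last step left them, time stands still between calls to the robot, and variables do not carry over. Pictures are saved under pics/ and viewed, at most 14 in all, crops included, and the job is handed in when it is done.

Besides the shell and the picture viewer there is one more tool, called as a command line: name --pt "numbers of a row" for each row, then --argument value for the rest. jog_arm: Moves the arm, as the interface text tells. Its arguments: {"type":"object","properties":{"hand":{"type":"array"},"travel":{"type":"array"},"yaw":{"type":"array"},"grip_force":{"type":"number"}},"required":["hand","travel","yaw"]}

```bash
mkdir -p pics
cat > h.py <<'E'
from rig import env
import numpy as np, cv2
def K(c): return np.array([[c['fx'],0,c['cx']],[0,c['fy'],c['cy']],[0,0,1.]])
def cam(name,st=None):
    c=env.calibration(name)
    if name=='wrist':
        st=st or env.observe(); T=np.eye(4);T[:3,:3]=st['tool_rot'];T[:3,3]=st['position']
        M=T@np.array(c['hand_eye']); return c,M[:3,:3],M[:3,3]
    return c,np.array(c['rotation']),np.array(c['position'])
def ray(C,uv):
    c,R,p=C
    xd=np.array([(uv[0]-c['cx'])/c['fx'],(uv[1]-c['cy'])/c['fy']]);x=xd.copy()
    for _ in range(20): x=xd/(1+c['k1']*(x@x))
    return p,R@np.array([x[0],x[1],1])
def onz(C,uv,z):
    p,d=ray(C,uv); return p+d*(z-p[2])/d[2]
def proj(C,P):
    c,R,p=C; q=R.T@(np.array(P)-p); x=q[:2]/q[2]; x=x*(1+c['k1']*(x@x))
    return np.array([c['fx']*x[0]+c['cx'],c['fy']*x[1]+c['cy']])
def tri(C1,u1,C2,u2):
    p,d=ray(C1,u1);q,e=ray(C2,u2)
    s=np.linalg.lstsq(np.c_[d,-e],q-p,rcond=None)[0]
    a=p+s[0]*d;b=q+s[1]*e; return (a+b)/2,np.linalg.norm(a-b)
def save(im,fn): cv2.imwrite('pics/'+fn,im[:,:,::-1])
def crop(im,x0,y0,w,h,s,fn): save(cv2.resize(im[y0:y0+h,x0:x0+w],None,fx=s,fy=s,interpolation=cv2.INTER_CUBIC),fn)
E
python3 - <<'E'
from h import *
s=env.observe();print(s['time_s'],s['position'],np.round(s['tool_rot'],3),env.finger_overhang,s['grip_width'],s['ft_force'])
for n in('scene','side','wrist'):
    im=env.get_image(n);np.save(n+'0.npy',im)
    C=cam(n);print(n,np.round(C[1],2).tolist(),np.round(C[2],3),C[0]['fx'])
a=np.load('scene0.npy');b=np.load('side0.npy')
save(cv2.resize(a,(800,600),interpolation=cv2.INTER_CUBIC),'scene0.png');save(cv2.resize(b,(800,600),interpolation=cv2.INTER_CUBIC),'side0.png')
E
```

```text
0.0 [ 0.13594976 -0.53264075  0.24770015] [[ 0.969  0.247 -0.   ]
 [ 0.247 -0.969  0.002]
 [ 0.    -0.001 -1.   ]] 0.017 0.08531041600287463 [0.26187928 0.00146615 0.16234731]
scene [[-0.67, 0.48, -0.57], [0.74, 0.43, -0.51], [-0.0, -0.77, -0.64]] [1.357 0.667 0.978] 416.11134074641376
side [[-0.94, -0.18, 0.28], [-0.33, 0.46, -0.82], [0.02, -0.87, -0.5]] [0.262 0.825 0.611] 363.94419108644854
wrist [[0.25, -0.93, -0.27], [-0.97, -0.24, -0.07], [-0.0, 0.28, -0.96]] [ 0.203 -0.516  0.374] 294.79042075695884
```

View pics/scene0.png

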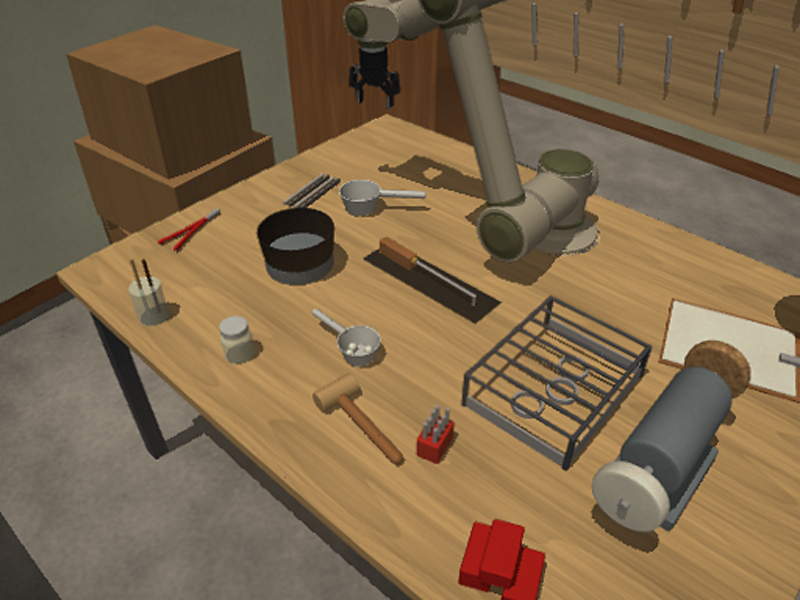

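View pics/side0.png

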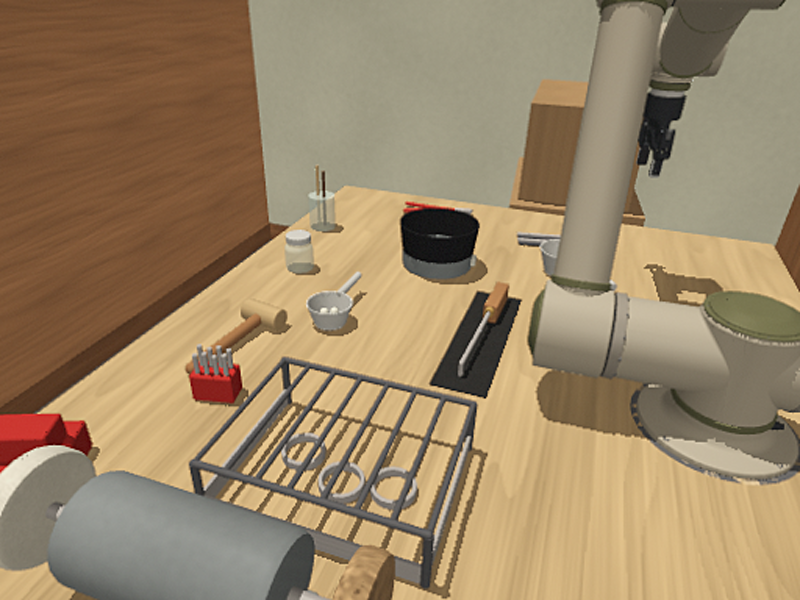

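Candidates: the scoop with white balls at scene (358,345), small, against a larger empty scoop at (360,198). The small one matches. Three rings lie under the guard at about (528,404), (561,390) and (573,364). The hooked rod is on the black mat, with its handle at (400,252) and tip at (474,300). I'll enlarge to get precise pixels.

Run:
```python
from h import *
a=np.load('scene0.npy');b=np.load('side0.npy')
crop(a,190,130,240,180,3.33,'sc1.png');crop(b,115,165,240,180,3.33,'si1.png')
```

```text
(no output)
```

View pics/sc1.png

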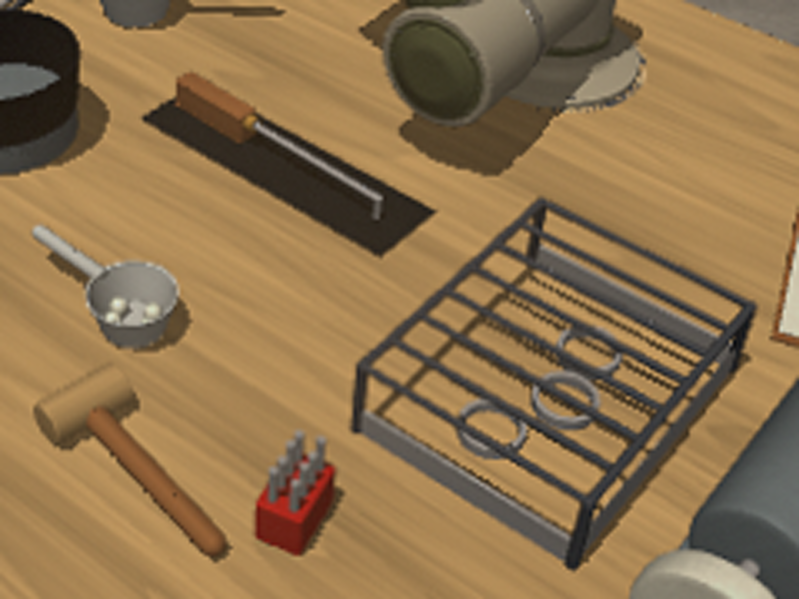

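View pics/si1.png

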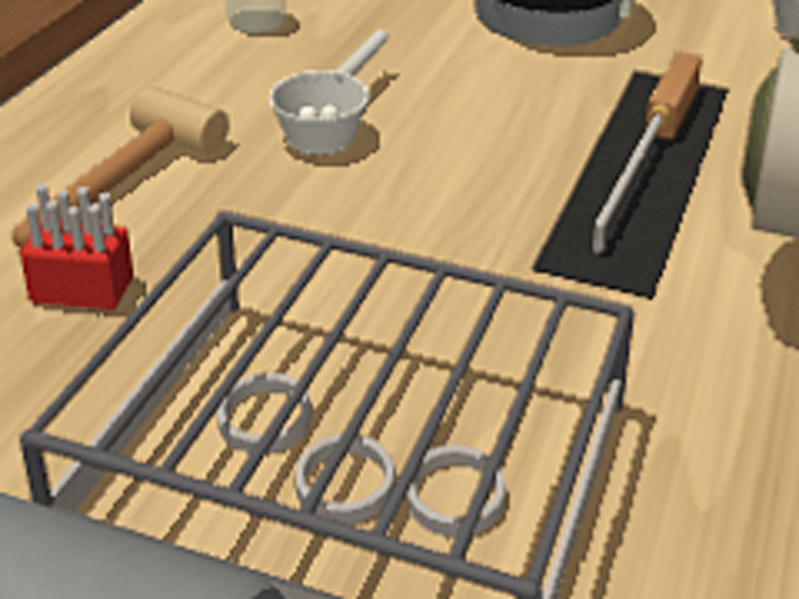

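Crops show the following (scene crop / side crop):
- **Rings:** A (492,428)/(266,412), B (566,400)/(345,478), C (590,350)/(457,490).
- **Hook tip:** (377,216)/(598,248).
- **Rod root:** (252,122)/(658,112).
- **Guard roof corners:** also visible in both crops.

Run:
```python
from h import *
S=cam('scene');D=cam('side')
f=lambda u:(190+u[0]/3.333,130+u[1]/3.333); g=lambda u:(115+u[0]/3.333,165+u[1]/3.333)
P={'A':((492,428),(266,412)),'B':((566,400),(345,478)),'C':((590,350),(457,490)),
'tip':((377,216),(598,248)),'root':((252,122),(658,112)),
'fp':((360,366),(222,216)),'fm':((541,203),(630,312)),'bp':((590,503),(30,440)),'bm':((750,305),(530,592)),
'scoopend':((38,231),(381,37)),'scoopcupjoin':((98,272),(345,78)),'rimc':((132,292),(320,97)),
'bowlrim':((20,60),(554,-10)),'punch':((297,505),(78,270)),'mallethandle_end':((215,540),(25,235)),
'mat1':((145,118),(637,72)),'mat2':((380,254),(655,297)),'mat3':((434,211),(535,268)),'handletopback':((183,75),(686,52))}
for k,(u,v) in P.items():
    p,e=tri(S,f(u),D,g(v));print(k,np.round(p,3),round(e,4), np.round(onz(S,f(u),.012)[:2],3),np.round(onz(D,g(v),.012)[:2],3))
r=lambda u:(u[0]/1.5625,u[1]/1.5625)
for nm,C,us in(('scene',S,[(258,230),(335,230),(297,208),(297,250)]),('side',D,[(401,223),(479,223),(440,207),(440,243)])):
    print(nm,[np.round(onz(C,r(u),.11)[:2],3).tolist() for u in us])
```

```text
A [0.572 0.29  0.005] 0.0034 [0.578 0.295] [0.568 0.294]
B [0.498 0.325 0.006] 0.0026 [0.504 0.328] [0.495 0.328]
C [0.427 0.309 0.007] 0.0018 [0.433 0.312] [0.425 0.312]
tip [0.402 0.031 0.006] 0.0039 [0.411 0.037] [0.401 0.036]
root [ 0.392 -0.157  0.033] 0.0037 [ 0.373 -0.173] [ 0.397 -0.197]
fp [0.652 0.193 0.083] 0.002 [0.597 0.157] [0.705 0.107]
fm [0.349 0.191 0.081] 0.0051 [0.274 0.157] [0.359 0.104]
bp [0.648 0.425 0.082] 0.0024 [0.594 0.407] [0.7  0.37]
bm [0.35  0.423 0.083] 0.0005 [0.269 0.403] [0.361 0.368]
scoopend [ 0.686 -0.194  0.038] 0.0022 [ 0.669 -0.216] [ 0.705 -0.242]
scoopcupjoin [ 0.687 -0.105  0.036] 0.0024 [ 0.671 -0.123] [ 0.705 -0.146]
rimc [ 0.689 -0.054  0.042] 0.0017 [ 0.669 -0.076] [ 0.712 -0.102]
bowlrim [ 0.541 -0.375  0.064] 0.0505 [ 0.466 -0.472] [ 0.564 -0.427]
punch [0.767 0.219 0.019] 0.0023 [0.763 0.217] [0.774 0.21 ]
mallethandle_end [0.838 0.189 0.013] 0.0009 [0.837 0.189] [0.839 0.187]
mat1 [ 0.436 -0.286  0.   ] 0.0042 [ 0.45  -0.272] [ 0.433 -0.268]
mat2 [ 0.361  0.006 -0.07 ] 0.0373 [0.457 0.076] [0.345 0.08 ]
mat3 [0.426 0.12  0.06 ] 0.025 [0.363 0.078] [0.441 0.079]
handletopback [ 0.387 -0.269  0.043] 0.0023 [ 0.356 -0.299] [ 0.393 -0.331]
scene [[0.63, -0.448], [0.508, -0.309], [0.503, -0.452], [0.622, -0.316]]
side [[0.641, -0.347], [0.472, -0.418], [0.585, -0.484], [0.527, -0.273]]
```

jog_arm --hand '[0.085, 0.085, 0.085, 0.085, 0.085]' --pt "0.032 0.04 0" --pt "0.032 0.04 0" --pt "0.032 0.04 0" --pt "0.032 0.04 0" --pt "0.032 0.04 0" --yaw '[0.159, 0.159, 0.159, 0.159, 0.159]'

```text
time_s: 0.78
position: [0.2967, -0.3315, 0.2483]
tool_rot: [[0.498, 0.867, 0.0], [0.867, -0.498, 0.0], [0.0, -0.0, -1.0]]
ft_force: [0.8, -0.0, 0.4]
grip_width: 0.0849
gripper_force: 0.0
```

jog_arm --hand '[0.085, 0.085, 0.085, 0.085, 0.085]' --pt "0.032 0.04 0" --pt "0.032 0.04 0" --pt "0.03 0.041 0" --pt "0 0 -0.055" --pt "0 0 0" --yaw '[0.159, 0.159, 0.159, 0, 0]'

```text
time_s: 1.4
position: [0.3889, -0.2104, 0.1912]
tool_rot: [[0.048, 0.999, -0.005], [0.999, -0.048, 0.005], [0.005, -0.006, -1.0]]
ft_force: [0.7, -0.4, 1.2]
grip_width: 0.085
gripper_force: 0.0
```

Run:
```python
from h import *
s=env.observe();print(s['time_s'],s['position'],np.round(s['tool_rot'],3))
im=env.get_image('wrist');C=cam('wrist',s)
for P in ((.389,-.213,.043),(.402,.034,.003),(.392,-.157,.031)):
    u=proj(C,P);print(u);cv2.circle(im,(int(u[0]),int(u[1])),3,(0,255,0),1)
save(cv2.resize(im,(800,600)),'w1.png')
```

```text
1.4 [ 0.38888145 -0.21039537  0.19117413] [[ 0.048  0.999 -0.005]
 [ 0.999 -0.048  0.005]
 [ 0.005 -0.006 -1.   ]]
[262.59545289 183.81446445]
[ 264.06209002 -111.07050314]
[262.93789585 123.37128194]
```

View pics/w1.png

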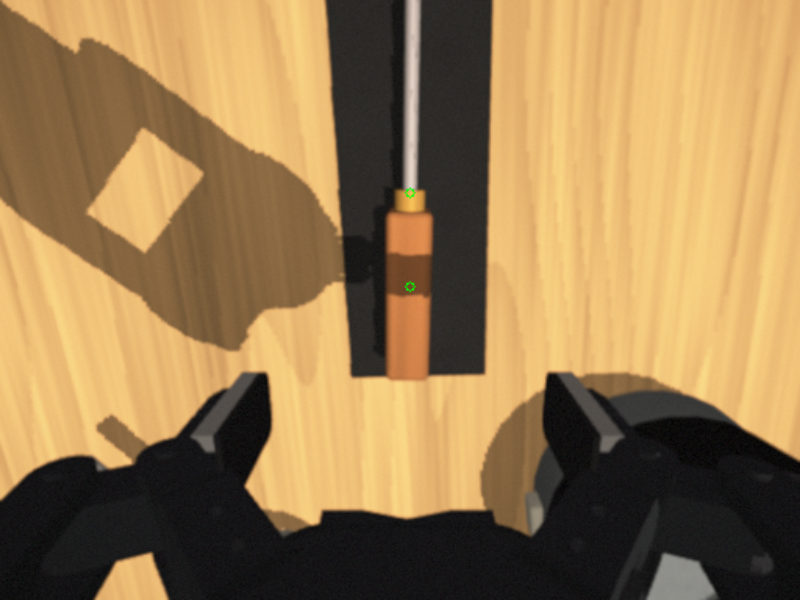

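The handle sits centred between the open fingers, spanning rows 212–380, with its centre about 5 mm behind my mark. I'll descend and grip.

jog_arm --hand '[0.085, 0.085, 0.085, 0.085, 0.06]' --pt "0 -0.005 -0.06" --pt "0 0 -0.06" --pt "0 0 -0.045" --pt "0 0 0" --pt "0 0 0" --yaw '[0, 0, 0, 0, 0]'

```text
time_s: 2.08
position: [0.391, -0.2184, 0.0305]
tool_rot: [[0.05, 0.999, 0.003], [0.999, -0.05, -0.003], [-0.002, 0.003, -1.0]]
ft_force: [0.5, 0.2, 0.3]
grip_width: 0.0691
gripper_force: 0.0
```

jog_arm --hand '[0.0, 0.0, 0.0, 0.0, 0.0]' --pt "0 0 0" --pt "0 0 0" --pt "0 0 0" --pt "0 0 0" --pt "0 0 0" --yaw '[0, 0, 0, 0, 0]' --grip_force 70

```text
time_s: 2.7
position: [0.3904, -0.2173, 0.0296]
tool_rot: [[0.049, 0.999, 0.002], [0.999, -0.049, -0.002], [-0.002, 0.002, -1.0]]
ft_force: [-1.7, 1.2, 12.8]
grip_width: 0.0271
gripper_force: 69.2
```

jog_arm --hand '[0.0, 0.0, 0.0, 0.0, 0.0]' --pt "0 0 0" --pt "0 0 0.03" --pt "0 0 0.04" --pt "0 0 0.04" --pt "0 0 0" --yaw '[0, 0, 0, 0, 0]'

```text
time_s: 3.32
position: [0.3908, -0.2176, 0.1409]
tool_rot: [[0.049, 0.999, 0.004], [0.999, -0.049, -0.004], [-0.004, 0.005, -1.0]]
ft_force: [-0.5, 0.7, -1.4]
grip_width: 0.0271
gripper_force: 69.3
```

jog_arm --hand '[0.0, 0.0, 0.0, 0.0, 0.0]' --pt "0.045 0.029 0" --pt "0.045 0.029 0" --pt "0.045 0.029 0" --pt "0.046 0.03 -0.02" --pt "0 0 -0.03" --yaw '[0.049, 0, 0, 0, 0]'

```text
time_s: 3.95
position: [0.573, -0.0977, 0.0867]
tool_rot: [[-0.004, 1.0, 0.001], [1.0, 0.004, -0.0], [-0.0, 0.001, -1.0]]
ft_force: [-0.2, -0.4, -2.1]
grip_width: 0.0271
gripper_force: 69.5
```

jog_arm --hand '[0.0, 0.0, 0.0, 0.0, 0.0]' --pt "0 0 0" --pt "0 0 0" --pt "0 0 0" --pt "0 0 0" --pt "0 0 0" --yaw '[0, 0, 0, 0, 0]'

```text
time_s: 4.58
position: [0.571, -0.1001, 0.0888]
tool_rot: [[0.0, 1.0, 0.001], [1.0, -0.0, -0.0], [-0.0, 0.001, -1.0]]
ft_force: [0.2, 0.6, -1.7]
grip_width: 0.027
gripper_force: 69.5
```

Run:
```python
from h import *
s=env.observe();print(s['time_s'],s['position'],np.round(s['tool_rot'],3))
p=s['position'];P=p+[0,.25,-.0266]
out=[]
for n in('scene','side'):
    im=env.get_image(n);np.save(n+'1.npy',im);u=proj(cam(n),P).astype(int);x,y=u-[50,75];print(n,x,y,u)
    out.append(cv2.resize(im[y:y+150,x:x+100],None,fx=4,fy=4,interpolation=cv2.INTER_CUBIC))
save(np.hstack(out),'tip1.png')
```

```text
4.575 [ 0.57097818 -0.10012619  0.08879083] [[ 0.     1.     0.001]
 [ 1.    -0.    -0.   ]
 [-0.     0.001 -1.   ]]
scene 252 148 [302 223]
side 169 159 [219 234]
```

View pics/tip1.png

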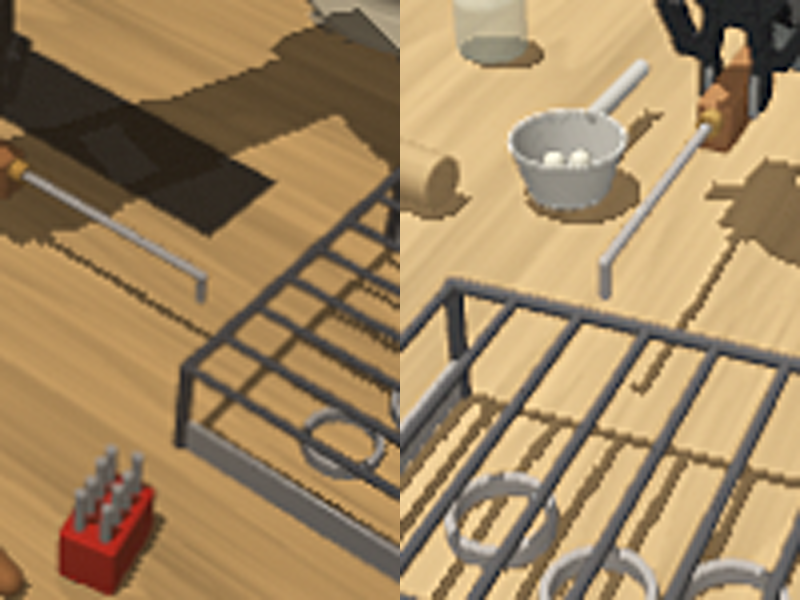

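The tip shows at scene (202,300) and side (604,298) in the crop, within a pixel or two of prediction. The hook geometry is confirmed, so I'll draw ring A.

jog_arm --hand '[0.0, 0.0, 0.0, 0.0, 0.0]' --pt "0 0 -0.032" --pt "0 0.05 0" --pt "0 0.05 0" --pt "0 0.04 0" --pt "0 0 0" --yaw '[0, 0, 0, 0, 0]'

```text
time_s: 5.3
position: [0.5707, 0.0425, 0.0564]
tool_rot: [[-0.004, 1.0, -0.0], [1.0, 0.004, 0.0], [0.0, -0.0, -1.0]]
ft_force: [-1.0, -0.9, -0.9]
grip_width: 0.0274
gripper_force: 69.5
```

jog_arm --hand '[0.0, 0.0, 0.0, 0.0, 0.0]' --pt "0 0 -0.025" --pt "0 0 0" --pt "0 -0.03 0" --pt "0.003 -0.03 0" --pt "0.004 -0.03 0" --yaw '[0, 0, 0, 0, 0]'

```text
time_s: 5.92
position: [0.5783, -0.0517, 0.0323]
tool_rot: [[0.001, 1.0, 0.001], [1.0, -0.001, -0.0], [-0.0, 0.001, -1.0]]
ft_force: [-0.1, -0.5, -1.1]
grip_width: 0.0269
gripper_force: 69.5
```

jog_arm --hand '[0.0, 0.0, 0.0, 0.0, 0.0]' --pt "0.004 -0.03 0" --pt "0.004 -0.03 0" --pt "0 -0.02 0" --pt "0 -0.012 0" --pt "0 0 0" --yaw '[0, 0, 0, 0, 0]'

```text
time_s: 6.55
position: [0.5859, -0.1423, 0.0315]
tool_rot: [[0.001, 1.0, 0.0], [1.0, -0.001, -0.0], [-0.0, 0.0, -1.0]]
ft_force: [-0.3, 0.9, -1.2]
grip_width: 0.0268
gripper_force: 69.5
```

Run:
```python
from h import *
s=env.observe();print(s['time_s'],s['position'],s['ft_force'])
out=[]
for n,x,y in(('scene',270,170),('side',140,210)):
    im=env.get_image(n);np.save(n+'2.npy',im)
    out.append(cv2.resize(im[y:y+150,x:x+133],None,fx=3,fy=3,interpolation=cv2.INTER_CUBIC))
save(np.hstack(out),'a2.png')
```

```text
6.55 [ 0.58585019 -0.14231634  0.0314668 ] [-0.26711444  0.94851746 -1.18191118]
```

View pics/a2.png

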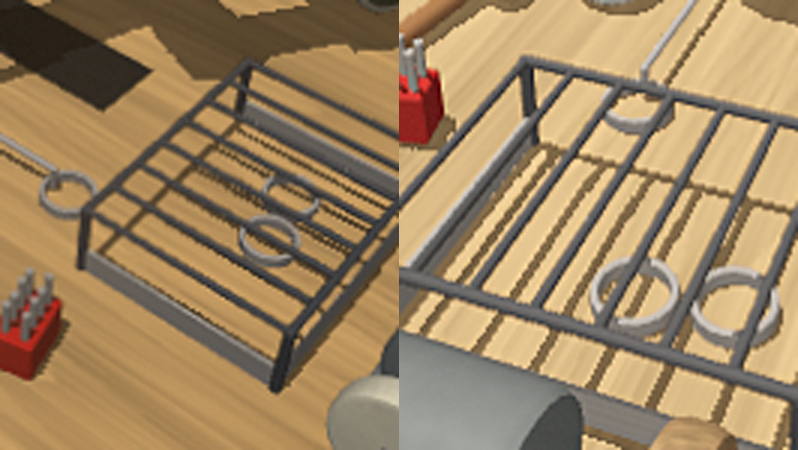

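Ring A is drawn out to about (0.586, 0.13), with the hook still inside it. Ring C is next.

jog_arm --hand '[0.0, 0.0, 0.0, 0.0, 0.0]' --pt "0 0 0.03" --pt "-0.053 0 0" --pt "-0.053 0 0" --pt "-0.053 0 0" --pt "0 0.045 0" --yaw '[0, 0, 0, 0, 0]'

```text
time_s: 7.28
position: [0.4245, -0.0977, 0.0616]
tool_rot: [[0.006, 1.0, -0.001], [1.0, -0.006, 0.0], [0.0, -0.001, -1.0]]
ft_force: [1.3, 0.2, -1.0]
grip_width: 0.0272
gripper_force: 69.7
```

jog_arm --hand '[0.0, 0.0, 0.0, 0.0, 0.0]' --pt "0 0.055 0" --pt "0 0.055 0" --pt "0 0.047 0" --pt "0 0 0" --pt "0 0 -0.031" --yaw '[0, 0, 0, 0, 0]'

```text
time_s: 7.9
position: [0.4282, 0.0605, 0.0313]
tool_rot: [[-0.002, 1.0, 0.005], [1.0, 0.002, -0.001], [-0.001, 0.005, -1.0]]
ft_force: [-0.5, -0.7, -1.2]
grip_width: 0.0271
gripper_force: 69.7
```

jog_arm --hand '[0.0, 0.0, 0.0, 0.0, 0.0]' --pt "0 0 0" --pt "0 -0.03 0" --pt "0 -0.03 0" --pt "-0.004 -0.03 0" --pt "-0.004 -0.03 0" --yaw '[0, 0, 0, 0, 0]'

```text
time_s: 8.52
position: [0.4187, -0.0612, 0.0305]
tool_rot: [[0.0, 1.0, 0.0], [1.0, -0.0, -0.0], [-0.0, 0.0, -1.0]]
ft_force: [0.1, 1.1, -2.1]
grip_width: 0.027
gripper_force: 72.1
```

jog_arm --hand '[0.0, 0.0, 0.0, 0.0, 0.0]' --pt "-0.004 -0.03 0" --pt "-0.004 -0.03 0" --pt "0 -0.014 0" --pt "0 -0.008 0" --pt "0 0 0" --yaw '[0, 0, 0, 0, 0]'

```text
time_s: 9.15
position: [0.411, -0.1418, 0.0303]
tool_rot: [[0.0, 1.0, -0.0], [1.0, -0.0, 0.0], [0.0, -0.0, -1.0]]
ft_force: [-0.1, -0.2, -1.6]
grip_width: 0.0267
gripper_force: 72.1
```

Run:
```python
from h import *
s=env.observe();print(s['time_s'],s['position'],s['ft_force'])
out=[]
for n,x,y in(('scene',270,170),('side',140,210)):
    im=env.get_image(n);np.save(n+'3.npy',im)
    out.append(cv2.resize(im[y:y+150,x:x+133],None,fx=3,fy=3,interpolation=cv2.INTER_CUBIC))
save(np.hstack(out),'a3.png')
```

```text
9.15 [ 0.41099528 -0.14179146  0.03032266] [-0.09097762 -0.20864353 -1.64687017]
```

View pics/a3.png

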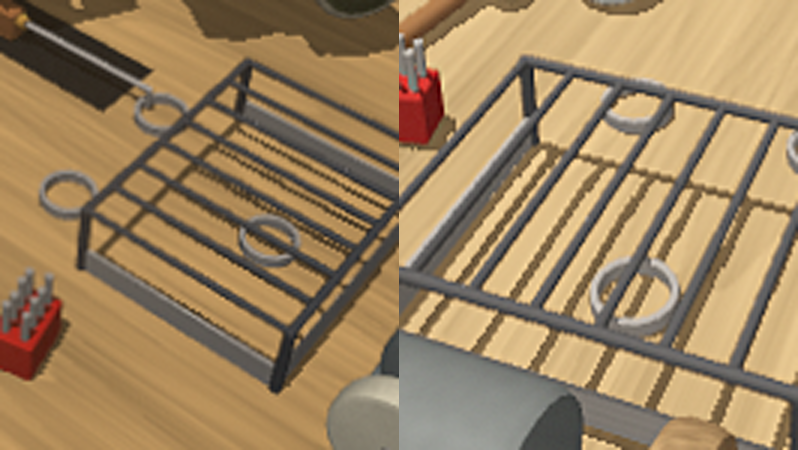

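C is out near (0.411, 0.13) and B is unmoved. Next I'll draw B, then lay the hook back on the mat.

jog_arm --hand '[0.0, 0.0, 0.0, 0.0, 0.0]' --pt "0 0 0.03" --pt "0.044 0 0" --pt "0.043 0 0" --pt "0 0.055 0" --pt "0 0.055 0" --yaw '[0, 0, 0, 0, 0]'

```text
time_s: 9.88
position: [0.4978, -0.0298, 0.06]
tool_rot: [[-0.0, 1.0, -0.001], [1.0, 0.0, 0.0], [0.0, -0.001, -1.0]]
ft_force: [0.8, -0.5, -0.8]
grip_width: 0.0269
gripper_force: 72.0
```

jog_arm --hand '[0.0, 0.0, 0.0, 0.0, 0.0]' --pt "0 0.055 0" --pt "0 0.053 0" --pt "0 0 0" --pt "0 0 -0.03" --pt "0 0 0" --yaw '[0, 0, 0, 0, 0]'

```text
time_s: 10.5
position: [0.4968, 0.076, 0.0291]
tool_rot: [[-0.0, 1.0, -0.004], [1.0, 0.0, 0.0], [0.0, -0.004, -1.0]]
ft_force: [0.3, 0.0, -0.7]
grip_width: 0.0272
gripper_force: 72.1
```

jog_arm --hand '[0.0, 0.0, 0.0, 0.0, 0.0]' --pt "0 -0.03 0" --pt "0 -0.03 0" --pt "0 -0.03 0" --pt "0 -0.03 0" --pt "0 -0.03 0" --yaw '[0, 0, 0, 0, 0]'

```text
time_s: 11.12
position: [0.498, -0.0754, 0.0313]
tool_rot: [[0.001, 1.0, 0.001], [1.0, -0.001, -0.0], [-0.0, 0.001, -1.0]]
ft_force: [-0.5, 1.1, -1.6]
grip_width: 0.0273
gripper_force: 72.1
```

jog_arm --hand '[0.0, 0.0, 0.0, 0.0, 0.0]' --pt "0 -0.03 0" --pt "0 -0.02 0" --pt "0 -0.013 0" --pt "0 -0.005 0" --pt "0 0 0" --yaw '[0, 0, 0, 0, 0]'

```text
time_s: 11.75
position: [0.4979, -0.1417, 0.0304]
tool_rot: [[-0.0, 1.0, -0.0], [1.0, 0.0, 0.0], [0.0, -0.0, -1.0]]
ft_force: [0.2, 0.4, -2.0]
grip_width: 0.027
gripper_force: 72.1
```

jog_arm --hand '[0.0, 0.0, 0.0, 0.0, 0.0]' --pt "0 0 0.05" --pt "-0.053 -0.037 0" --pt "-0.053 -0.037 0" --pt "0 0 0" --pt "0 0 0" --yaw '[0, 0, -0.049, 0, 0]'

```text
time_s: 12.38
position: [0.3958, -0.2131, 0.0805]
tool_rot: [[0.049, 0.999, 0.0], [0.999, -0.049, -0.0], [-0.0, 0.0, -1.0]]
ft_force: [1.2, 1.2, -1.7]
grip_width: 0.0272
gripper_force: 72.2
```

Run:
```python
from h import *
s=env.observe();print(s['time_s'],s['position'],s['ft_force'])
out=[]
for n,x,y in(('scene',250,130),('side',140,210)):
    im=env.get_image(n);np.save(n+'4.npy',im)
    out.append(cv2.resize(im[y:y+150,x:x+133],None,fx=3,fy=3,interpolation=cv2.INTER_CUBIC))
save(np.hstack(out),'a4.png')
```

```text
12.375 [ 0.39578648 -0.21312631  0.08046645] [ 1.24995842  1.24357277 -1.7079258 ]
```

View pics/a4.png

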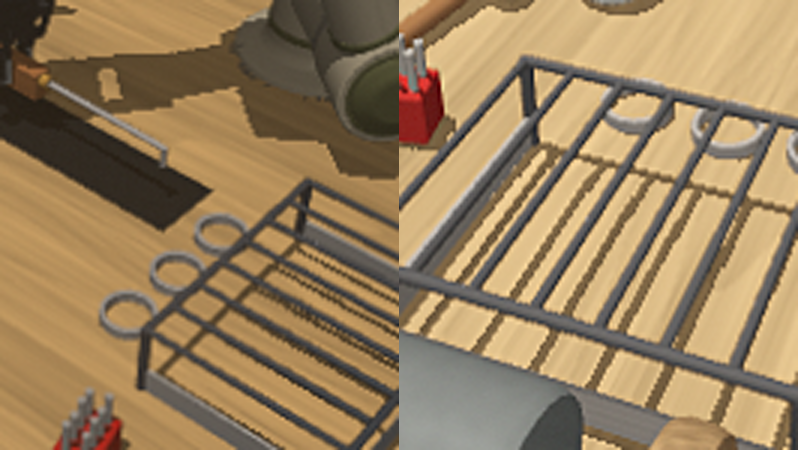

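All three rings are out, at scene crop A (129,314), B (178,272), C (221,233). I'll lay the hook down and compute ring and bowl positions.

jog_arm --hand '[0.0, 0.0, 0.0, 0.0, 0.0]' --pt "-0.004 0 -0.03" --pt "0 0 -0.012" --pt "0 0 -0.007" --pt "0 0 0" --pt "0 0 0" --yaw '[0, 0, 0, 0, 0]'

```text
time_s: 13.1
position: [0.3918, -0.2136, 0.0318]
tool_rot: [[0.049, 0.999, 0.001], [0.999, -0.049, -0.001], [-0.001, 0.001, -1.0]]
ft_force: [0.0, -0.1, -1.3]
grip_width: 0.0269
gripper_force: 72.2
```

jog_arm --hand '[0.03, 0.04, 0.05, 0.06, 0.06]' --pt "0 0 0" --pt "0 0 0" --pt "0 0 0" --pt "0 0 0" --pt "0 0 0.06" --yaw '[0, 0, 0, 0, 0]'

```text
time_s: 13.72
position: [0.3903, -0.2126, 0.0893]
tool_rot: [[0.049, 0.999, -0.006], [0.999, -0.049, 0.006], [0.006, -0.007, -1.0]]
ft_force: [0.3, -0.7, 0.8]
grip_width: 0.0599
gripper_force: 0.0
```

jog_arm --hand '[0.05, 0.05, 0.05, 0.05, 0.05]' --pt "0 0 0.05" --pt "0.014 0.038 0" --pt "0.014 0.038 0" --pt "0.014 0.038 0" --pt "0.014 0.038 0" --yaw '[0, -0.169, -0.169, -0.169, -0.169]'

```text
time_s: 14.35
position: [0.4477, -0.0602, 0.1414]
tool_rot: [[0.667, 0.745, 0.0], [0.745, -0.667, -0.0], [0.0, 0.0, -1.0]]
ft_force: [0.6, -0.1, -0.0]
grip_width: 0.0502
gripper_force: 0.0
```

jog_arm --hand '[0.05, 0.05, 0.05, 0.05, 0.05]' --pt "0.014 0.038 0" --pt "0.014 0.038 0" --pt "0.014 0.038 0" --pt "0.008 0.038 0" --pt "0 0.01 0" --yaw '[-0.169, -0.169, -0.169, -0.169, -0.17]'

```text
time_s: 14.98
position: [0.4975, 0.1025, 0.1411]
tool_rot: [[1.0, -0.003, -0.0], [-0.003, -1.0, 0.0], [-0.0, -0.0, -1.0]]
ft_force: [-0.2, 0.5, -0.1]
grip_width: 0.05
gripper_force: 0.0
```

Run:
```python
from h import *
s=env.observe();print(s['time_s'],s['position'],np.round(s['tool_rot'],3))
S=cam('scene')
for u in((129,314),(178,272),(221,233)): print(np.round(onz(S,(250+u[0]/3,130+u[1]/3),.008),3))
im=env.get_image('wrist');C=cam('wrist',s)
for P in ((.586,.13,.014),(.498,.13,.014),(.411,.13,.014)):
    u=proj(C,P)*1.5625;print(u)
save(cv2.resize(im,(800,600)),'w2.png')
```

```text
14.975 [0.49751447 0.10247129 0.14112763] [[ 1.    -0.003 -0.   ]
 [-0.003 -1.     0.   ]
 [-0.    -0.    -1.   ]]
[0.586 0.129 0.008]
[0.499 0.13  0.008]
[0.414 0.129 0.008]
[351.77194635 124.30775077]
[357.83008803 289.31196412]
[362.60202419 424.43201551]
```

View pics/w2.png

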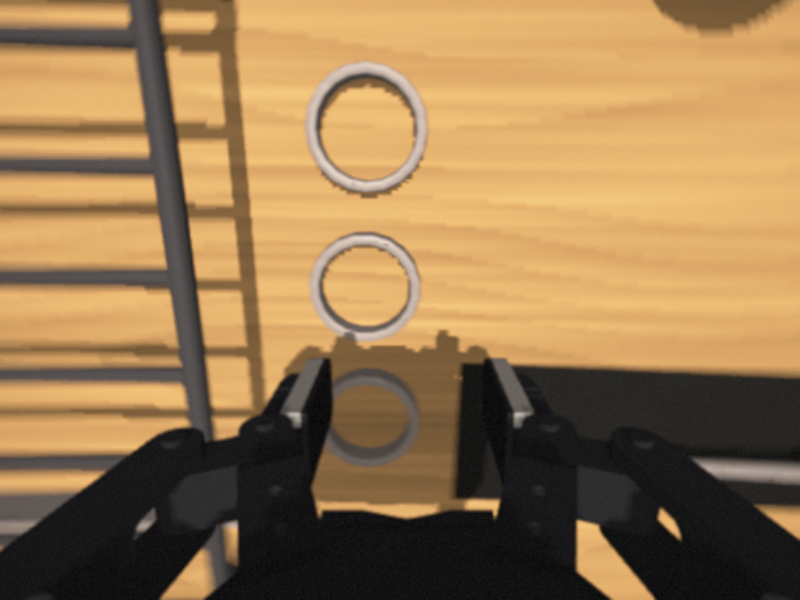

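Wrist view: rings at A (367,127), B (366,286), C (367,418), about 3–8 mm nearer -y than the marks. I'll pinch B's -y wall.

jog_arm --hand '[0.05, 0.05, 0.05, 0.05, 0.05]' --pt "0.001 -0.004 -0.04" --pt "0 0 -0.04" --pt "0 0 -0.04" --pt "0 0 0" --pt "0 0 0" --yaw '[0, 0, 0, 0, 0]'

```text
time_s: 15.65
position: [0.4991, 0.0963, 0.0225]
tool_rot: [[1.0, 0.001, 0.002], [0.001, -1.0, -0.0], [0.002, 0.0, -1.0]]
ft_force: [-0.0, -0.1, -0.5]
grip_width: 0.05
gripper_force: 0.0
```

jog_arm --hand '[0.0, 0.0, 0.0, 0.0, 0.0]' --pt "0 0 0" --pt "0 0 0" --pt "0 0 0" --pt "0 0 0" --pt "0 0 0.01" --yaw '[0, 0, 0, 0, 0]' --grip_force 40

```text
time_s: 16.27
position: [0.4982, 0.0965, 0.0315]
tool_rot: [[1.0, -0.0, -0.001], [-0.0, -1.0, 0.0], [-0.001, -0.0, -1.0]]
ft_force: [0.1, -0.9, -1.1]
grip_width: 0.0052
gripper_force: 36.8
```

jog_arm --hand '[0.0, 0.0, 0.0, 0.0, 0.0]' --pt "0 0 0.06" --pt "0 0 0.06" --pt "0 0 0.05" --pt "0.007 -0.04 0" --pt "0.007 -0.055 0" --yaw '[0, 0, 0, 0, 0]'

```text
time_s: 16.9
position: [0.5124, 0.0013, 0.2026]
tool_rot: [[1.0, 0.002, 0.002], [0.002, -1.0, -0.0], [0.002, 0.0, -1.0]]
ft_force: [1.2, -0.1, -0.6]
grip_width: 0.0054
gripper_force: 36.9
```

jog_arm --hand '[0.0, 0.0, 0.0, 0.0, 0.0]' --pt "0.007 -0.052 0" --pt "0.007 -0.052 0" --pt "0.007 -0.052 0" --pt "0.007 -0.052 0" --pt "0.007 -0.052 0" --yaw '[0, 0, 0, 0, 0]'

```text
time_s: 17.52
position: [0.5473, -0.26, 0.2019]
tool_rot: [[1.0, -0.0, 0.0], [-0.0, -1.0, 0.0], [0.0, -0.0, -1.0]]
ft_force: [1.4, -0.5, -1.6]
grip_width: 0.0055
gripper_force: 36.9
```

jog_arm --hand '[0.0, 0.0, 0.0, 0.0, 0.0]' --pt "0.007 -0.052 0" --pt "0.008 -0.052 0" --pt "0 -0.047 0" --pt "0 0 0" --pt "0 0 0" --yaw '[0, 0, 0, 0, 0]'

```text
time_s: 18.15
position: [0.5624, -0.4089, 0.2015]
tool_rot: [[1.0, -0.0, -0.0], [-0.0, -1.0, 0.001], [-0.0, -0.001, -1.0]]
ft_force: [0.3, 0.3, -0.6]
grip_width: 0.0052
gripper_force: 37.0
```

Run:
```python
from h import *
s=env.observe();print(s['time_s'],s['position'])
im=env.get_image('wrist');C=cam('wrist',s)
p=[]
for t in np.linspace(0,2*np.pi,73): p.append(proj(C,(.562+.0915*np.cos(t),-.381+.0915*np.sin(t),.11)))
cv2.polylines(im,[np.array(p).astype(int)],True,(0,255,0),1)
save(cv2.resize(im,(800,600)),'w3.png')
```

```text
18.15 [ 0.56235003 -0.40888654  0.20148828]
```

View pics/w3.png

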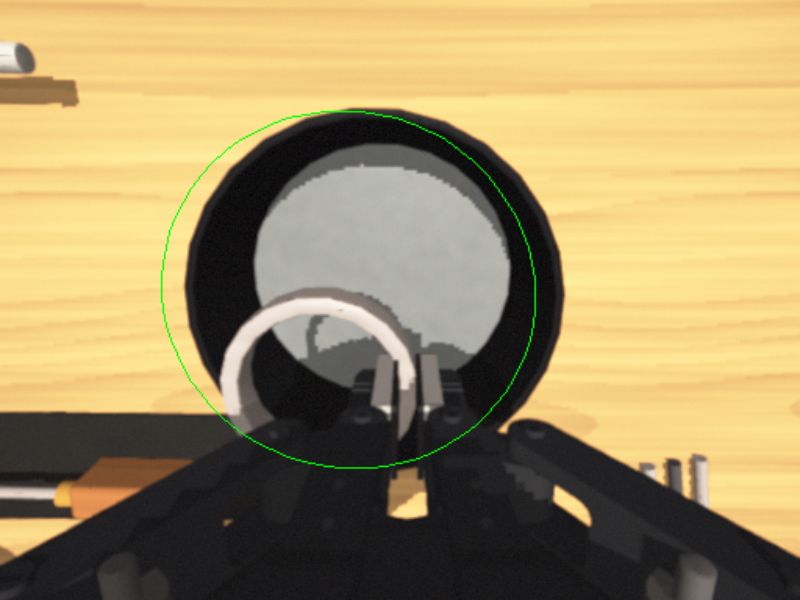

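The ring is held cleanly. The bowl appears about 26 px right of my estimate, so its centre is about (0.562, -0.390). I'll lower and release.

jog_arm --hand '[0.0, 0.0, 0.0, 0.0, 0.0]' --pt "0 -0.01 -0.04" --pt "0 0 -0.05" --pt "0 0 -0.033" --pt "0 0 0" --pt "0 0 0" --yaw '[0, 0, 0, 0, 0]'

```text
time_s: 18.82
position: [0.5633, -0.4194, 0.0806]
tool_rot: [[1.0, 0.001, 0.002], [0.001, -1.0, -0.002], [0.002, 0.002, -1.0]]
ft_force: [-0.4, 0.1, 0.3]
grip_width: 0.0055
gripper_force: 37.0
```

jog_arm --hand '[0.02, 0.035, 0.035, 0.035, 0.035]' --pt "0 0 0" --pt "0 0 0" --pt "0 0 0" --pt "0 0 0.06" --pt "0 0 0.06" --yaw '[0, 0, 0, 0, 0]'

```text
time_s: 19.45
position: [0.5622, -0.4193, 0.1997]
tool_rot: [[1.0, -0.0, -0.001], [-0.0, -1.0, 0.001], [-0.001, -0.001, -1.0]]
ft_force: [0.7, -0.4, 0.2]
grip_width: 0.0349
gripper_force: 0.0
```

jog_arm --hand '[0.05, 0.05, 0.05, 0.05, 0.05]' --pt "0.003 0.057 0" --pt "0.003 0.057 0" --pt "0.003 0.057 0" --pt "0.003 0.057 0" --pt "0.003 0.057 0" --yaw '[0, 0, 0, 0, 0]'

```text
time_s: 20.08
position: [0.5773, -0.1327, 0.1987]
tool_rot: [[1.0, -0.0, 0.001], [-0.0, -1.0, -0.0], [0.001, 0.0, -1.0]]
ft_force: [0.7, -0.0, 0.1]
grip_width: 0.05
gripper_force: 0.0
```

jog_arm --hand '[0.05, 0.05, 0.05, 0.05, 0.05]' --pt "0.003 0.057 0" --pt "0.003 0.057 0" --pt "0.003 0.057 0" --pt "0 0.059 0" --pt "-0.025 0 0" --yaw '[0, 0, 0, 0, 0]'

```text
time_s: 20.7
position: [0.5614, 0.0991, 0.1982]
tool_rot: [[1.0, 0.005, 0.001], [0.005, -1.0, 0.001], [0.001, -0.001, -1.0]]
ft_force: [-0.3, -1.1, -0.2]
grip_width: 0.0502
gripper_force: 0.0
```

```bash
cat > rings.py <<'E'
from h import *
def rings(pts,tag):
    s=env.observe();print(s['time_s'],s['position'])
    im=env.get_image('wrist');C=cam('wrist',s);np.save(tag+'.npy',im)
    g=cv2.medianBlur(cv2.cvtColor(im,cv2.COLOR_RGB2GRAY),3)
    p=C[2];out=[]
    for (x,y) in pts:
        a=proj(C,(x,y,.014));b=proj(C,(x,y+.032,.014));r=np.linalg.norm(a-b)
        c=cv2.HoughCircles(g,cv2.HOUGH_GRADIENT,1,20,param1=100,param2=15,minRadius=int(r*.75),maxRadius=int(r*1.2))
        if c is None: print('none');continue
        c=c[0];d=np.linalg.norm(c[:,:2]-a,axis=1);
        for i in np.argsort(d)[:2]: print((x,y),'px',a.round(),c[i].round(1),'->',onz(C,c[i,:2],.014).round(4)[:2])
E
python3 -c "
from rings import *
rings([(.586,.125),(.413,.128)],'w4')"
```

```text
20.7 [0.56142111 0.09905419 0.1981901 ]
(0.586, 0.125) px [236. 149.] [237.5 152.5  25.2] -> [0.582 0.123]
(0.586, 0.125) px [236. 149.] [239.5 287.5  24. ] -> [0.418  0.1235]
(0.413, 0.128) px [236. 291.] [238.5 287.5  23.5] -> [0.418  0.1247]
(0.413, 0.128) px [236. 291.] [137.5 210.5  29.3] -> [0.5166 0.2355]
```

jog_arm --hand '[0.05, 0.05, 0.05, 0.05, 0.05]' --pt "0.024 0 -0.03" --pt "0 0 -0.05" --pt "0 0 -0.05" --pt "0 0 -0.047" --pt "0 0 0" --yaw '[0, 0, 0, 0, 0]'

```text
time_s: 21.38
position: [0.584, 0.0953, 0.0189]
tool_rot: [[1.0, -0.001, -0.006], [-0.001, -1.0, 0.0], [-0.006, -0.0, -1.0]]
ft_force: [0.4, 1.4, 1.0]
grip_width: 0.0498
gripper_force: 0.0
```

jog_arm --hand '[0.05, 0.0, 0.0, 0.0, 0.0]' --pt "0 0 0" --pt "0 0 0" --pt "0 0 0" --pt "0 0 0" --pt "0 0 0" --yaw '[0, 0, 0, 0, 0]' --grip_force 40

```text
time_s: 22.0
position: [0.5859, 0.0954, 0.0224]
tool_rot: [[1.0, -0.0, 0.002], [-0.0, -1.0, -0.0], [0.002, 0.0, -1.0]]
ft_force: [-1.0, -1.3, 7.2]
grip_width: 0.0042
gripper_force: 37.3
```

jog_arm --hand '[0.0, 0.0, 0.0, 0.0, 0.0]' --pt "0 0 0.06" --pt "0 0 0.06" --pt "0 0 0.06" --pt "-0.003 -0.05 0" --pt "-0.003 -0.055 0" --yaw '[0, 0, 0, 0, 0]'

```text
time_s: 22.62
position: [0.5792, -0.0101, 0.2022]
tool_rot: [[1.0, 0.002, 0.002], [0.002, -1.0, -0.0], [0.002, 0.0, -1.0]]
ft_force: [0.7, -0.4, -0.6]
grip_width: 0.0044
gripper_force: 37.1
```

jog_arm --hand '[0.0, 0.0, 0.0, 0.0, 0.0]' --pt "-0.003 -0.055 0" --pt "-0.003 -0.055 0" --pt "-0.003 -0.055 0" --pt "-0.003 -0.055 0" --pt "-0.003 -0.055 0" --yaw '[0, 0, 0, 0, 0]'

```text
time_s: 23.25
position: [0.564, -0.2861, 0.2014]
tool_rot: [[1.0, -0.0, -0.0], [-0.0, -1.0, 0.0], [-0.0, -0.0, -1.0]]
ft_force: [0.6, 0.3, -0.7]
grip_width: 0.0043
gripper_force: 37.0
```

jog_arm --hand '[0.0, 0.0, 0.0, 0.0, 0.0]' --pt "-0.002 -0.055 0" --pt "0 -0.055 0" --pt "0 -0.026 0" --pt "0 0 0" --pt "0 0 0" --yaw '[0, 0, 0, 0, 0]'

```text
time_s: 23.88
position: [0.5626, -0.4195, 0.2013]
tool_rot: [[1.0, 0.0, -0.0], [0.0, -1.0, 0.001], [-0.0, -0.001, -1.0]]
ft_force: [-0.4, 0.6, -1.3]
grip_width: 0.0044
gripper_force: 37.1
```

Run:
```python
from h import *
a=cv2.imread('pics/w3.png');im=env.get_image('wrist');b=cv2.resize(im,(800,600))[:,:,::-1]
cv2.imwrite('pics/w5.png',b)
for i in(a,b):
    r=i[285:440,220:440].astype(int);m=(r.min(2)>185)
    ys,xs=np.nonzero(m);print(m.sum(),xs.min()+220,xs.max()+220,ys.min()+285,np.median(xs)+220)
S=cam('scene');x=env.get_image('scene')
m=(cv2.cvtColor(x,cv2.COLOR_RGB2HSV)[...,1]<40)
for P in((.585,.127,.007),(.415,.127,.007),(.498,.127,.007)):
    u=proj(S,P).astype(int);print(P,m[u[1]-12:u[1]+12,u[0]-16:u[0]+16].sum())
```

```text
4264 221 428 298 303.0
4788 222 425 285 320.0
(0.585, 0.127, 0.007) 38
(0.415, 0.127, 0.007) 124
(0.498, 0.127, 0.007) 68
```

View pics/w5.png

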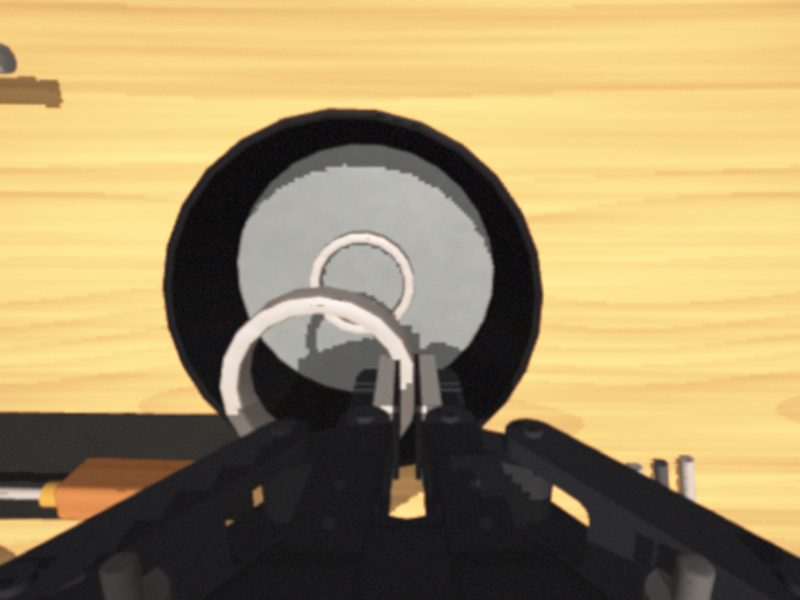

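A is held and B lies flat at the bowl's centre (363,282). I'll release A and fetch C.

jog_arm --hand '[0.0, 0.0, 0.0, 0.0, 0.0]' --pt "0 0 -0.04" --pt "0 0 -0.04" --pt "0 0 -0.03" --pt "0 0 0" --pt "0 0 0" --yaw '[0, 0, 0, 0, 0]'

```text
time_s: 24.6
position: [0.5632, -0.4205, 0.0932]
tool_rot: [[1.0, 0.0, 0.002], [0.0, -1.0, -0.002], [0.002, 0.002, -1.0]]
ft_force: [0.1, 0.0, -0.6]
grip_width: 0.0041
gripper_force: 37.1
```

jog_arm --hand '[0.02, 0.035, 0.035, 0.035, 0.035]' --pt "0 0 0" --pt "0 0 0" --pt "0 0 0" --pt "0 0 0.055" --pt "0 0 0.055" --yaw '[0, 0, 0, 0, 0]'

```text
time_s: 25.22
position: [0.5623, -0.4203, 0.2026]
tool_rot: [[1.0, -0.0, -0.001], [-0.0, -1.0, 0.001], [-0.001, -0.001, -1.0]]
ft_force: [0.7, -0.5, 0.4]
grip_width: 0.035
gripper_force: 0.0
```

jog_arm --hand '[0.05, 0.05, 0.05, 0.05, 0.05]' --pt "-0.016 0.057 0" --pt "-0.016 0.057 0" --pt "-0.016 0.057 0" --pt "-0.016 0.057 0" --pt "-0.016 0.057 0" --yaw '[0, 0, 0, 0, 0]'

```text
time_s: 25.85
position: [0.4817, -0.1338, 0.2017]
tool_rot: [[1.0, -0.001, 0.001], [-0.001, -1.0, -0.0], [0.001, 0.0, -1.0]]
ft_force: [0.1, 0.8, -0.2]
grip_width: 0.05
gripper_force: 0.0
```

jog_arm --hand '[0.05, 0.05, 0.05, 0.05, 0.05]' --pt "-0.016 0.057 0" --pt "-0.016 0.057 0" --pt "-0.016 0.057 0" --pt "0 0.059 0" --pt "0 0 0" --yaw '[0, 0, 0, 0, 0]'

```text
time_s: 26.48
position: [0.4338, 0.0977, 0.2018]
tool_rot: [[1.0, 0.006, 0.001], [0.006, -1.0, 0.0], [0.001, -0.0, -1.0]]
ft_force: [0.4, -1.2, -0.1]
grip_width: 0.0499
gripper_force: 0.0
```

```bash
python3 -c "
from rings import *
rings([(.413,.128)],'w6')"
```

```text
26.475 [0.43378321 0.09769028 0.20175736]
(0.413, 0.128) px [233. 189.] [237.5 185.5  23. ] -> [0.4172 0.1225]
```

jog_arm --hand '[0.05, 0.05, 0.05, 0.05, 0.05]' --pt "-0.018 0 -0.03" --pt "0 0 -0.05" --pt "0 0 -0.05" --pt "0 0 -0.049" --pt "0 0 0" --yaw '[0, 0, 0, 0, 0]'

```text
time_s: 27.15
position: [0.4161, 0.0932, 0.0204]
tool_rot: [[1.0, -0.002, -0.004], [-0.002, -1.0, 0.0], [-0.004, -0.0, -1.0]]
ft_force: [-0.3, 0.1, -0.2]
grip_width: 0.0501
gripper_force: 0.0
```

jog_arm --hand '[0.05, 0.0, 0.0, 0.0, 0.0]' --pt "0 0 0" --pt "0 0 0" --pt "0 0 0" --pt "0 0 0" --pt "0 0 0" --yaw '[0, 0, 0, 0, 0]' --grip_force 40

```text
time_s: 27.78
position: [0.4168, 0.0944, 0.023]
tool_rot: [[1.0, 0.0, 0.001], [0.0, -1.0, -0.0], [0.001, 0.0, -1.0]]
ft_force: [-0.4, -2.4, 7.2]
grip_width: 0.0042
gripper_force: 37.1
```

jog_arm --hand '[0.0, 0.0, 0.0, 0.0, 0.0]' --pt "0 0 0.06" --pt "0 0 0.06" --pt "0 0 0.06" --pt "0.016 -0.05 0" --pt "0.016 -0.055 0" --yaw '[0, 0, 0, 0, 0]'

```text
time_s: 28.4
position: [0.4486, -0.0112, 0.2033]
tool_rot: [[1.0, 0.002, 0.002], [0.002, -1.0, -0.001], [0.002, 0.001, -1.0]]
ft_force: [1.2, 0.3, -0.3]
grip_width: 0.004
gripper_force: 37.0
```

jog_arm --hand '[0.0, 0.0, 0.0, 0.0, 0.0]' --pt "0.016 -0.055 0" --pt "0.016 -0.055 0" --pt "0.016 -0.055 0" --pt "0.016 -0.055 0" --pt "0.016 -0.055 0" --yaw '[0, 0, 0, 0, 0]'

```text
time_s: 29.02
position: [0.5286, -0.2871, 0.2023]
tool_rot: [[1.0, -0.0, -0.0], [-0.0, -1.0, 0.0], [-0.0, -0.0, -1.0]]
ft_force: [1.1, -0.4, -1.0]
grip_width: 0.0041
gripper_force: 37.0
```

jog_arm --hand '[0.0, 0.0, 0.0, 0.0, 0.0]' --pt "0.017 -0.055 0" --pt "0.018 -0.055 0" --pt "0 -0.028 0" --pt "0 0 0" --pt "0 0 0" --yaw '[0, 0, 0, 0, 0]'

```text
time_s: 29.65
position: [0.5635, -0.4225, 0.2023]
tool_rot: [[1.0, 0.0, -0.0], [0.0, -1.0, 0.001], [-0.0, -0.001, -1.0]]
ft_force: [0.0, 0.2, 0.0]
grip_width: 0.0042
gripper_force: 37.0
```

Run:
```python
from h import *
a=cv2.imread('pics/w5.png');im=env.get_image('wrist');b=cv2.resize(im,(800,600))[:,:,::-1]
cv2.imwrite('pics/w7.png',b)
for i in(a,b):
    r=i[340:440,220:290].astype(int);m=(r.min(2)>185);print(m.sum())
d=np.abs(a[200:440,180:560].astype(int)-b[200:440,180:560]).max(2)>40;print(d.sum())
```

```text
1051
1043
8071
```

C is held. I'll release it onto the stack, then go above the small scoop's handle with the fingers turned across it.

jog_arm --hand '[0.0, 0.0, 0.0, 0.0, 0.0]' --pt "0 0.002 -0.04" --pt "0 0 -0.035" --pt "0 0 -0.022" --pt "0 0 0" --pt "0 0 0" --yaw '[0, 0, 0, 0, 0]'

```text
time_s: 30.32
position: [0.564, -0.4213, 0.107]
tool_rot: [[1.0, 0.0, 0.002], [0.0, -1.0, -0.002], [0.002, 0.002, -1.0]]
ft_force: [0.3, 0.1, 0.1]
grip_width: 0.0043
gripper_force: 37.1
```

jog_arm --hand '[0.02, 0.035, 0.035, 0.035, 0.035]' --pt "0 0 0" --pt "0 0 0" --pt "0 0 0" --pt "0 0 0.055" --pt "0 0 0.05" --yaw '[0, 0, 0, 0, 0]'

```text
time_s: 30.95
position: [0.5634, -0.4214, 0.2119]
tool_rot: [[1.0, -0.0, -0.0], [-0.0, -1.0, 0.0], [-0.0, -0.0, -1.0]]
ft_force: [-0.3, -0.3, 0.2]
grip_width: 0.0354
gripper_force: 0.0
```

Run:
```python
from h import *
save(cv2.resize(env.get_image('wrist'),(400,300)),'w8a.png')
```

jog_arm --hand '[0.06, 0.06, 0.06, 0.06, 0.06]' --pt "0.014 0.029 0" --pt "0.014 0.029 0" --pt "0.014 0.029 0" --pt "0.014 0.029 0" --pt "0.014 0.03 0" --yaw '[0.175, 0.175, 0.175, 0.175, 0.175]'

```text
time_s: 31.62
position: [0.6338, -0.2746, 0.2102]
tool_rot: [[0.637, 0.771, 0.0], [0.771, -0.637, -0.0], [0.0, 0.0, -1.0]]
ft_force: [-0.5, 0.1, 0.6]
grip_width: 0.06
gripper_force: 0.0
```

jog_arm --hand '[0.06, 0.06, 0.06, 0.06, 0.06]' --pt "0.013 0.03 0" --pt "0.013 0.03 0" --pt "0.013 0.03 0" --pt "0.014 0.03 -0.02" --pt "0 0 0" --yaw '[0.175, 0.175, 0.175, 0.171, 0]'

```text
time_s: 32.25
position: [0.6866, -0.1531, 0.1885]
tool_rot: [[-0.004, 1.0, -0.003], [1.0, 0.004, 0.001], [0.001, -0.003, -1.0]]
ft_force: [-0.1, 0.3, -0.0]
grip_width: 0.0602
gripper_force: 0.0
```

Run:
```python
from h import *
s=env.observe();print(s['time_s'],s['position'],np.round(s['tool_rot'],3))
im=env.get_image('wrist');C=cam('wrist',s)
for P in ((.687,-.155,.048),(.688,-.055,.046)):
    u=proj(C,P);print(u);cv2.circle(im,(int(u[0]),int(u[1])),3,(0,255,0),1)
a=cv2.imread('pics/w8a.png')
cv2.imwrite('pics/w8.png',np.hstack([a,cv2.resize(im,(400,300))[:,:,::-1]]))
```

```text
32.25 [ 0.68657062 -0.15307632  0.18850512] [[-0.004  1.    -0.003]
 [ 1.     0.004  0.001]
 [ 0.001 -0.003 -1.   ]]
[262.39712693 184.78367481]
[264.04298409  69.99158849]
```

View pics/w8.png

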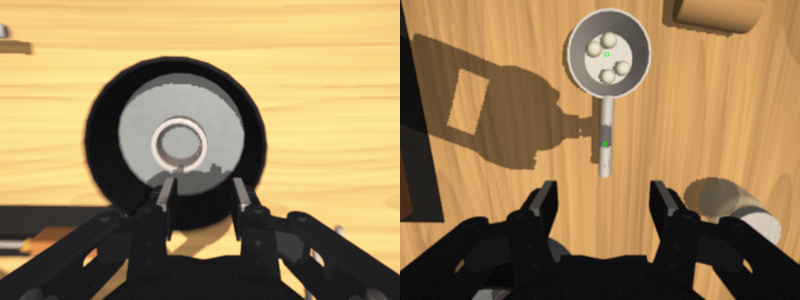

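All three rings are stacked in the bowl. On the right, the small scoop with four balls has its handle under the mark. I'll grip and lift it.

jog_arm --hand '[0.06, 0.06, 0.06, 0.06, 0.06]' --pt "0.001 0 -0.055" --pt "0 0 -0.055" --pt "0 0 -0.04" --pt "0 0 0" --pt "0 0 0" --yaw '[0, 0, 0, 0, 0]'

```text
time_s: 32.92
position: [0.6884, -0.1566, 0.0429]
tool_rot: [[0.001, 1.0, 0.004], [1.0, -0.001, -0.002], [-0.002, 0.004, -1.0]]
ft_force: [0.6, 0.5, 1.0]
grip_width: 0.0602
gripper_force: 0.0
```

jog_arm --hand '[0.03, 0.0, 0.0, 0.0, 0.0]' --pt "0 0 0" --pt "0 0 0" --pt "0 0 0" --pt "0 0 0" --pt "0 0 0" --yaw '[0, 0, 0, 0, 0]' --grip_force 120

```text
time_s: 33.55
position: [0.6879, -0.1558, 0.0409]
tool_rot: [[0.0, 1.0, 0.001], [1.0, -0.0, -0.001], [-0.001, 0.001, -1.0]]
ft_force: [0.6, -1.2, 4.8]
grip_width: 0.0122
gripper_force: 116.9
```

jog_arm --hand '[0.0, 0.0, 0.0, 0.0, 0.0]' --pt "0 0 0" --pt "0 0 0.015" --pt "0 0 0.015" --pt "0 0 0" --pt "0 0 0" --yaw '[0, 0, 0, 0, 0]'

```text
time_s: 34.17
position: [0.6872, -0.1553, 0.07]
tool_rot: [[-0.0, 1.0, -0.001], [1.0, 0.0, 0.0], [0.0, -0.001, -1.0]]
ft_force: [0.1, 0.3, -3.0]
grip_width: 0.0119
gripper_force: 117.2
```

Run:
```python
from h import *
s=env.observe();print(s['time_s'],s['position'],s['ft_force'],s['wrist_torque'],s['grip_width'])
im=env.get_image('wrist');np.save('w9.npy',im)
for n in('scene','side'):np.save(n+'5.npy',env.get_image(n))
# handle pose from scene/side: compare cup dark/white location; detect balls
h=cv2.cvtColor(im,cv2.COLOR_RGB2HSV);m=((h[...,2]>225)&(h[...,1]<35)).astype(np.uint8)
n,_,st,c=cv2.connectedComponentsWithStats(m);print([(st[i][4],c[i].round()) for i in range(1,n) if st[i][4]>40])
C=cam('wrist',s);print(proj(C,s['position']+[0,.1,-.02]))
```

```text
34.175 [ 0.68718511 -0.15527367  0.07000743] [ 0.13007908  0.337508   -2.96762133] [-0.19119989  0.04362209  0.00377312] 0.011914202611890185
[(np.int32(614), array([157.,  52.])), (np.int32(368), array([232.,   9.])), (np.int32(5632), array([261.,  43.])), (np.int32(200), array([384.,  23.])), (np.int32(384), array([308.,  61.])), (np.int32(1911), array([288., 155.])), (np.int32(397), array([268.,  83.])), (np.int32(343), array([289.,  91.])), (np.int32(179), array([233., 135.])), (np.int32(527), array([262., 312.]))]
[262.2817962   33.85926223]
```

jog_arm --hand '[0.0, 0.0, 0.0, 0.0, 0.0]' --pt "0 0 0.02" --pt "0 0 0.04" --pt "0 0 0.045" --pt "0 0 0.03" --pt "0 0 0.01" --yaw '[0, 0, 0, 0, 0]'

```text
time_s: 34.95
position: [0.6878, -0.1556, 0.2169]
tool_rot: [[-0.0, 1.0, 0.002], [1.0, 0.0, -0.001], [-0.001, 0.002, -1.0]]
ft_force: [-0.3, 0.8, -2.8]
grip_width: 0.0129
gripper_force: 117.2
```

jog_arm --hand '[0.0, 0.0, 0.0, 0.0, 0.0]' --pt "-0.007 -0.005 0" --pt "-0.013 -0.012 0" --pt "-0.016 -0.014 0" --pt "-0.016 -0.014 0" --pt "-0.016 -0.014 0" --yaw '[-0.07, -0.14, -0.18, -0.18, -0.18]'

```text
time_s: 35.58
position: [0.6185, -0.2147, 0.2135]
tool_rot: [[0.686, 0.728, -0.003], [0.728, -0.686, 0.002], [-0.001, -0.003, -1.0]]
ft_force: [0.3, -0.3, -1.7]
grip_width: 0.0126
gripper_force: 117.2
```

jog_arm --hand '[0.0, 0.0, 0.0, 0.0, 0.0]' --pt "-0.016 -0.014 0" --pt "-0.016 -0.014 0" --pt "-0.016 -0.014 0" --pt "-0.016 -0.014 0" --pt "-0.016 -0.014 0" --yaw '[-0.18, -0.18, -0.18, -0.18, -0.18]'

```text
time_s: 36.2
position: [0.5384, -0.2845, 0.2136]
tool_rot: [[0.996, -0.085, -0.003], [-0.085, -0.996, 0.002], [-0.003, -0.002, -1.0]]
ft_force: [0.1, -0.8, -2.3]
grip_width: 0.0122
gripper_force: 117.2
```

jog_arm --hand '[0.0, 0.0, 0.0, 0.0, 0.0]' --pt "-0.016 -0.014 0" --pt "-0.016 -0.014 0" --pt "-0.016 -0.013 0" --pt "-0.01 -0.008 0" --pt "0 0 0" --yaw '[-0.18, -0.18, -0.13, -0.042, 0]'

```text
time_s: 36.83
position: [0.481, -0.3336, 0.2146]
tool_rot: [[0.819, -0.573, -0.001], [-0.573, -0.819, 0.001], [-0.001, -0.0, -1.0]]
ft_force: [1.0, 0.6, -1.1]
grip_width: 0.012
gripper_force: 117.3
```

Run:
```python
from h import *
s=env.observe();print(s['time_s'],s['position'],s['tool_rot'].round(3),s['ft_force'],s['wrist_torque'],s['grip_width'])
im=env.get_image('wrist');np.save('w10.npy',im);C=cam('wrist',s)
h=cv2.cvtColor(im,cv2.COLOR_RGB2HSV)
R=np.array(s['tool_rot'])[:,0]
for k in (.102,): print(proj(C,s['position']+R*k+[0,0,.006]))
# bowl detect: dark region
g=im.max(2)<45
print(proj(C,(.563,-.39,.11)))
```

```text
36.825 [ 0.48098126 -0.33362703  0.21464286] [[ 0.819 -0.573 -0.001]
 [-0.573 -0.819  0.001]
 [-0.001 -0.    -1.   ]] [ 1.02207154  0.64207823 -1.14051999] [ 0.050915    0.1706654  -0.03745125] 0.012048295520043375
[257.69868125  10.4446996 ]
[257.78418987  60.88279945]
```

jog_arm --hand '[0.0, 0.0, 0.0, 0.0, 0.0]' --pt "0 0 -0.02" --pt "0 0 -0.025" --pt "0 0 -0.02" --pt "0 0 -0.009" --pt "0 0 0" --yaw '[0, 0, 0, 0, 0]'

```text
time_s: 37.5
position: [0.4818, -0.3331, 0.1411]
tool_rot: [[0.82, -0.573, -0.0], [-0.573, -0.82, 0.001], [-0.001, -0.0, -1.0]]
ft_force: [-0.0, -0.0, -2.4]
grip_width: 0.0126
gripper_force: 117.3
```

jog_arm --hand '[0.0, 0.0, 0.0, 0.0, 0.0]' --pt "0 0 0" --pt "0 0 0" --pt "0 0 0" --pt "0 0 0" --pt "0 0 0" --yaw '[0, 0, 0, 0, 0]' --grip_force 20

```text
time_s: 38.12
position: [0.4814, -0.3335, 0.1414]
tool_rot: [[0.819, -0.574, 0.0], [-0.574, -0.819, 0.0], [0.0, -0.0, -1.0]]
ft_force: [-1.0, 0.7, -1.5]
grip_width: 0.0126
gripper_force: 117.3
```

Run:
```python
from h import *
s=env.observe();print(s['time_s'],s['position'],s['ft_force'],s['wrist_torque'],s['grip_width'],s['gripper_force'])
im=env.get_image('wrist');np.save('w11.npy',im);C=cam('wrist',s)
g=env.get_image('scene');np.save('scene6.npy',g);u=proj(cam('scene'),s['position']);print(u)
```

```text
38.125 [ 0.48144992 -0.33347397  0.1413651 ] [-0.95648112  0.67012957 -1.53607796] [ 0.13034152  0.14365963 -0.0199555 ] 0.012608510094274519 117.2727906703949
[214.49168501 134.84310849]
```

jog_arm --hand '[0.011, 0.012, 0.012, 0.0, 0.0]' --pt "0 0 0" --pt "0 0 0" --pt "0 0 0" --pt "0 0 0" --pt "0 0 0" --yaw '[0, 0, 0, 0, 0]' --grip_force 20

```text
time_s: 38.85
position: [0.4815, -0.3335, 0.1413]
tool_rot: [[0.819, -0.574, -0.0], [-0.574, -0.819, 0.0], [-0.0, -0.0, -1.0]]
ft_force: [-0.3, 0.0, -2.0]
grip_width: 0.0123
gripper_force: 112.7
```

jog_arm --hand '[0.014, 0.015, 0.016, 0.017, 0.017]' --pt "0 0 0" --pt "0 0 0" --pt "0 0 0" --pt "0 0 0" --pt "0 0 0" --yaw '[0, 0, 0, 0, 0]' --grip_force 20

```text
time_s: 39.48
position: [0.4816, -0.3336, 0.1415]
tool_rot: [[0.819, -0.574, 0.0], [-0.574, -0.819, -0.0], [0.001, 0.0, -1.0]]
ft_force: [-0.9, 0.2, -0.1]
grip_width: 0.0173
gripper_force: 0.0
```

Run:
```python
from h import *
s=env.observe();print(s['time_s'],s['position'],s['ft_force'],s['wrist_torque'],s['grip_width'],s['gripper_force'])
```

```text
39.475 [ 0.48155914 -0.33357735  0.14154151] [-0.86551074  0.18152077 -0.13526733] [ 0.02581472 -0.03113066  0.00981348] 0.017288367043138842 0.0
```

jog_arm --hand '[0.012, 0.0, 0.0, 0.0, 0.0]' --pt "0 0 0" --pt "0 0 0" --pt "0 0 0" --pt "0 0 0" --pt "0 0 0" --yaw '[0, 0, 0, 0, 0]' --grip_force 20

```text
time_s: 40.1
position: [0.4815, -0.3335, 0.1413]
tool_rot: [[0.819, -0.574, 0.0], [-0.574, -0.819, -0.0], [0.0, 0.0, -1.0]]
ft_force: [0.6, -0.6, 1.5]
grip_width: 0.0118
gripper_force: 17.5
```

jog_arm --hand '[0.0, 0.0, 0.0, 0.0, 0.0]' --pt "0 0 0.008" --pt "0.003 -0.002 0.01" --pt "0.003 -0.002 0.01" --pt "0 0 0" --pt "0 0 0" --yaw '[0, 0, 0, 0, 0]'

```text
time_s: 40.72
position: [0.4874, -0.3373, 0.1691]
tool_rot: [[0.819, -0.574, -0.0], [-0.574, -0.819, 0.0], [-0.0, -0.0, -1.0]]
ft_force: [-0.8, 0.6, -0.0]
grip_width: -0.0001
gripper_force: 0.0
```

Run:
```python
from h import *
s=env.observe();print(s['time_s'],s['position'],s['ft_force'],s['wrist_torque'],s['grip_width'],s['gripper_force'])
im=[cv2.resize(env.get_image('wrist'),(400,300))]
for n in('scene','side'):
    g=env.get_image(n);u=proj(cam(n),s['position']).astype(int);x,y=max(u[0]-65,0),max(u[1]-40,0)
    im.append(cv2.resize(g[y:y+100,x:x+133],(400,300),interpolation=cv2.INTER_CUBIC))
np.save('trip.npy',np.vstack([np.hstack([im[1],im[2]]),np.hstack([im[0],im[0]*0])]))
```

```text
40.725 [ 0.48735971 -0.33734767  0.16912536] [-7.85827875e-01  6.43558828e-01 -6.29832298e-04] [ 0.00141416 -0.02687744  0.03050768] -8.243135380170786e-05 0.0
```

jog_arm --hand '[0.04, 0.04, 0.04, 0.04, 0.04]' --pt "0 0 0.04" --pt "-0.025 0.017 0.04" --pt "-0.025 0.017 0.03" --pt "0 0 0" --pt "0 0 0" --yaw '[0, 0, 0, 0, 0]'

```text
time_s: 41.5
position: [0.4376, -0.3036, 0.2784]
tool_rot: [[0.819, -0.574, -0.001], [-0.574, -0.819, 0.001], [-0.001, -0.0, -1.0]]
ft_force: [-0.1, -1.1, -0.5]
grip_width: 0.0397
gripper_force: 0.0
```

Run:
```python
from h import *
s=env.observe();print(s['time_s'],s['position'],s['grip_width'])
w=env.get_image('wrist');np.save('w12.npy',w);np.save('w12p.npy',s['position']);np.save('w12R.npy',s['tool_rot'])
out=[cv2.resize(w,(480,360))]
P=(.55,-.38,.11);L=[]
for n in('scene','side'):
    g=env.get_image(n);np.save(n+'12.npy',g);u=proj(cam(n),P).astype(int);x,y=u[0]-40,u[1]-45;print(n,x,y)
    L.append(cv2.resize(g[y:y+75,x:x+80],(320,300),interpolation=cv2.INTER_CUBIC))
r=np.vstack(L);l=np.zeros((600,480,3),np.uint8);l[:360]=out[0]
save(np.hstack([l,r]),'m12.png')
```

```text
41.5 [ 0.43758086 -0.30355915  0.27836402] 0.03972452840042653
scene 153 99
side 243 98
```

View pics/m12.png

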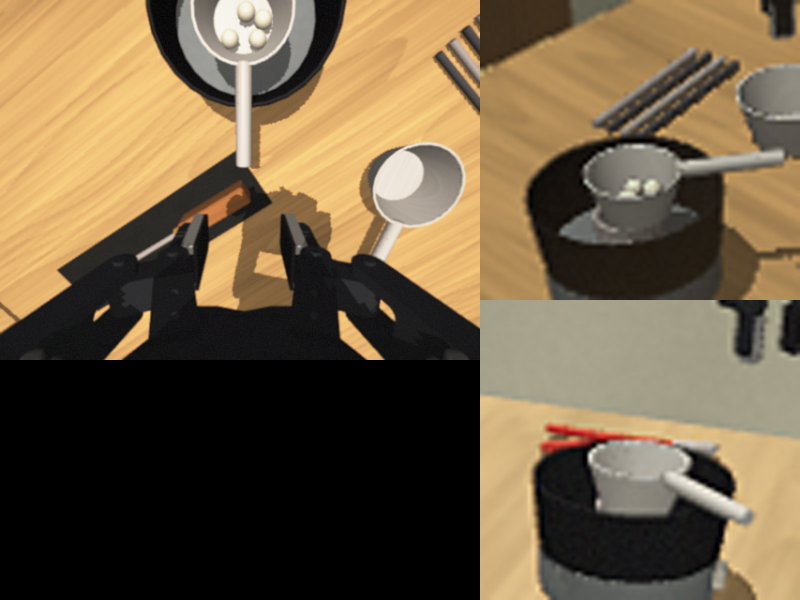

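The scoop slipped out and now stands level on the ring stack inside the bowl with all four balls in it. Its handle reaches out past the rim, with the end at (243,165) in the mosaic. The cup is inside the bowl, so tipping it there is safe. I'll regrip lower and farther out.

Run:
```python
from h import *
st=dict(position=np.load('w12p.npy'),tool_rot=np.load('w12R.npy'));C=cam('wrist',st)
f=lambda u:(u[0]*512/480,u[1]*512/480)
S=cam('scene');D=cam('side')
e=f((243,166));j=f((243,63))
print('end',onz(C,e,.130),'join',onz(C,j,.130))
sc=lambda u:(153+(u[0]-480)/4,99+u[1]/4); sd=lambda u:(243+(u[0]-480)/4,98+(u[1]-300)/4)
print('tri end',tri(S,sc((783,157)),D,sd((745,515))),'join',tri(S,sc((682,168)),D,sd((668,479))),'rim',tri(S,sc((632,170)),D,sd((640,462))))
print('bowl rim',[onz(S,sc(u),.11).round(3) for u in((527,200),(723,200))],[onz(D,sd(u),.11).round(3) for u in((535,480),(737,480))])
print('decoy',onz(C,f((418,185)),.04))
```

```text
end [ 0.43999219 -0.30500502  0.13      ] join [ 0.51953201 -0.36106709  0.13      ]
tri end (array([ 0.44142256, -0.29953255,  0.12457187]), np.float64(0.005436832811183294)) join (array([ 0.52028236, -0.35383614,  0.12547747]), np.float64(0.0020279573031484624)) rim (array([ 0.55401746, -0.38597857,  0.12518143]), np.float64(0.000629687225496043))
bowl rim [array([ 0.638, -0.44 ,  0.11 ]), array([ 0.518, -0.302,  0.11 ])] [array([ 0.64 , -0.345,  0.11 ]), array([ 0.47 , -0.416,  0.11 ])]
decoy [ 0.26188012 -0.4728773   0.04      ]
```

jog_arm --hand '[0.04, 0.04, 0.04, 0.04, 0.04]' --pt "0.027 -0.017 -0.03" --pt "0 0 -0.05" --pt "0 0 -0.05" --pt "0 0 -0.022" --pt "0 0 0" --yaw '[0, 0, 0, 0, 0]'

```text
time_s: 42.28
position: [0.4641, -0.32, 0.1251]
tool_rot: [[0.819, -0.574, -0.003], [-0.574, -0.819, 0.004], [-0.005, -0.001, -1.0]]
ft_force: [0.1, -0.3, 0.3]
grip_width: 0.0401
gripper_force: 0.0
```

jog_arm --hand '[0.025, 0.0, 0.0, 0.0, 0.0]' --pt "0 0 0" --pt "0 0 0" --pt "0 0 0" --pt "0 0 0" --pt "0 0 0" --yaw '[0, 0, 0, 0, 0]' --grip_force 20

```text
time_s: 42.9
position: [0.4646, -0.3206, 0.1276]
tool_rot: [[0.819, -0.574, 0.001], [-0.574, -0.819, -0.001], [0.001, 0.0, -1.0]]
ft_force: [1.4, -0.7, 0.7]
grip_width: 0.0151
gripper_force: 21.4
```

jog_arm --hand '[0.0, 0.0, 0.0, 0.0, 0.0]' --pt "0 0 0.005" --pt "0 0 0.005" --pt "0 0 0.005" --pt "0 0 0" --pt "0 0 0" --yaw '[0, 0, 0, 0, 0]'

```text
time_s: 43.52
position: [0.4644, -0.3204, 0.1422]
tool_rot: [[0.819, -0.574, -0.0], [-0.574, -0.819, 0.0], [-0.0, -0.0, -1.0]]
ft_force: [-0.5, -0.2, -1.1]
grip_width: 0.0149
gripper_force: 21.2
```

Run:
```python
from h import *
s=env.observe();print(s['time_s'],s['position'],s['ft_force'],s['wrist_torque'],s['grip_width'],s['gripper_force'])
```

```text
43.525 [ 0.46435596 -0.32038522  0.14223166] [-0.54844831 -0.20892629 -1.07819424] [ 0.09255414  0.1467475  -0.0461427 ] 0.014862672162273896 21.202595829963684
```

jog_arm --hand '[0.0, 0.0, 0.0, 0.0, 0.0]' --pt "0.003 -0.002 0.012" --pt "0.003 -0.002 0.012" --pt "0.003 -0.002 0.012" --pt "0 0 0" --pt "0 0 0" --yaw '[0, 0, 0, 0, 0]'

```text
time_s: 44.15
position: [0.4733, -0.3263, 0.1781]
tool_rot: [[0.819, -0.574, -0.0], [-0.574, -0.819, 0.0], [-0.0, -0.0, -1.0]]
ft_force: [0.8, 0.5, -1.6]
grip_width: 0.0154
gripper_force: 21.4
```

```bash
cat > tilt.py <<'E'
from h import *
F=[];T=[]
s=env.observe()
w=env.get_image('wrist')
for _ in range(4):
    o=env.observe();F.append(o['ft_force']);T.append(o['wrist_torque']);g=env.get_image('side')
R=np.array(s['tool_rot']);f=np.mean(F,0);t=np.mean(T,0)
print(s['time_s'],s['position'].round(4),'F',f.round(2),'T tool-y',(t@R[:,1]).round(3),s['grip_width'].round(4),s['gripper_force'].round(1))
# balls in wrist image: bright unsaturated blobs
sc=env.get_image('scene')
for n,im,C in(('wrist',w,cam('wrist',s)),('scene',sc,cam('scene'))):
    h=cv2.cvtColor(im,cv2.COLOR_RGB2HSV);m=((h[...,2]>205)&(h[...,1]<40)).astype(np.uint8)
    k,_,st,c=cv2.connectedComponentsWithStats(m)
    print(n,[(int(st[i][4]),c[i].round().astype(int).tolist()) for i in range(1,k) if 8<st[i][4]<900][:14])
# handle/cup in side view: gray-bright mask near bowl
u=proj(cam('side'),(.557,-.384,.13)).astype(int);x,y=u-[40,60]
p=cv2.cvtColor(g,cv2.COLOR_RGB2GRAY)[y:y+80:3,x:x+84:2]
for r in p: print(''.join(' .:-=+*#%@'[min(9,int(v)//26)] for v in r))
E
python3 tilt.py
```

```text
Traceback (most recent call last):
  File "tilt.py", line 8, in <module>
    print(s['time_s'],s['position'].round(4),'F',f.round(2),'T tool-y',(t@R[:,1]).round(3),s['grip_width'].round(4),s['gripper_force'].round(1))
                                                                                           ^^^^^^^^^^^^^^^^^^^^^
AttributeError: 'float' object has no attribute 'round'
```

```bash
sed -i "s/s\['grip_width'\].round(4),s\['gripper_force'\].round(1)/round(s['grip_width'],4)/" tilt.py; python3 tilt.py
```

```text
44.4 [ 0.4734 -0.3264  0.1781] F [-0.03  0.25 -1.54] T tool-y -0.129 0.0153
wrist [(359, [263, 32]), (361, [235, 40]), (370, [289, 46]), (369, [256, 59])]
scene [(16, [433, 195]), (11, [441, 196]), (459, [447, 216]), (9, [462, 202]), (9, [472, 216]), (13, [482, 241]), (14, [508, 246]), (34, [411, 308])]
++**++*********************=============+*
++*+***********************:::::......:.+*
**+*************************=::::::::::+**
+++************************::+++++++++:+*+
+++************************:......   . +*+
++*************************........... +**
*************************** ...........**+
**************************+ ..........:***
*************************+*:......... +***
***************************-.........-*+++
*************************+=:..........-***
**************************=-.........:. +*
***********************-==::...........=**
***********************=...:...........***
************************-..........:: ****
###**********************....- ..... *****
############**********+**= ..:.... *******
####**###*##***#**######****...  =********
#########*-:::-=++**########..=: -********
########=---:..        =+*%%  ===++#######
######*#-    .  =###**+++===: =:.*######*#
#####**-      :==+++++++++:  ...#######**#
###***#-       :=+++++++++: .   :#####*##*
##**###= .      ==++++++++:    .+####**###
#**##*#+    .  *-=++++==     .  #####*####
**#####*         .......        #####**###
##*#####                       +####**####
```

jog_arm --hand '[0.0, 0.0, 0.0, 0.0, 0.0]' --pt "0.005 -0.003 0.012" --pt "0.007 -0.005 0.012" --pt "0.008 -0.006 0.012" --pt "0.009 -0.006 0.01" --pt "0 0 0" --yaw '[0, 0, 0, 0, 0]'

```text
time_s: 45.32
position: [0.5031, -0.347, 0.2254]
tool_rot: [[0.819, -0.574, 0.002], [-0.574, -0.819, -0.002], [0.002, 0.0, -1.0]]
ft_force: [0.6, 0.6, -1.9]
grip_width: 0.0154
gripper_force: 21.6
```

```bash
python3 tilt.py
```

```text
45.325 [ 0.5031 -0.347   0.2254] F [ 0.05 -0.1  -2.02] T tool-y -0.157 0.0154
wrist [(349, [263, 45]), (348, [236, 52]), (364, [288, 57]), (366, [256, 70]), (31, [508, 117]), (171, [486, 313])]
scene [(17, [433, 195]), (12, [441, 196]), (430, [446, 216]), (17, [470, 212]), (13, [482, 241]), (13, [508, 246]), (32, [411, 308])]
+***+******************+ ...........******
++++*******************+ ..........=*++**+
+*++******************** ......... +****+*
+++*********************:...  ....+*++*+++
++*********************+ ..........****+**
++*********************=-.........:. +++**
+*******************+-=::.........:: **+++
********************-:..= ......... +*++**
*********************:...........-.=*+++**
*********************= .........-..**+*+++
**********************-...=.....  ***+++**
***********************- .......**++****+*
*************************:.=: =++++*******
*************************..=:=++**********
*********************++#%  ===++**********
###***************#*+*+===-==:+***********
#############*+++++++++=+*****************
####**###*##+=+++++++++=**+++++***********
#########*-::-=++++++++=###########*******
######*#=---:.=+++++++-.:=*###+###########
######*#-      =-:     ..    :=#########*#
#####**-               . ..    .########*#
####**#-                .. .. . :#####*###
##**###= .      ======-        .+####**###
#**##*#+    .. -======-=        #####*####
*######*         .......        ####***###
##*#####                   .   +####**####
```

jog_arm --hand '[0.0, 0.0, 0.0, 0.0, 0.0]' --pt "-0.006 0.004 -0.01" --pt "-0.006 0.004 -0.015" --pt "-0.004 0.003 -0.01" --pt "0 0 0" --pt "0 0 0" --yaw '[0, 0, 0, 0, 0]'

```text
time_s: 46.25
position: [0.4868, -0.3358, 0.1899]
tool_rot: [[0.819, -0.574, 0.001], [-0.574, -0.819, -0.001], [0.001, 0.0, -1.0]]
ft_force: [-0.1, 0.3, -2.1]
grip_width: 0.0148
gripper_force: 21.6
```

jog_arm --hand '[0.0146, 0.0148, 0.015, 0.0151, 0.0152]' --pt "0 0 0" --pt "0 0 0" --pt "0 0 0" --pt "0 0 0" --pt "0 0 0" --yaw '[0, 0, 0, 0, 0]'

```text
time_s: 46.88
position: [0.4865, -0.3355, 0.1893]
tool_rot: [[0.819, -0.574, 0.0], [-0.574, -0.819, -0.0], [0.0, 0.0, -1.0]]
ft_force: [-0.6, -0.0, -1.5]
grip_width: 0.0154
gripper_force: 16.1
```

```bash
python3 tilt.py
```

```text
46.875 [ 0.4865 -0.3355  0.1893] F [-0.4   0.07 -2.42] T tool-y -0.177 0.0154
wrist [(347, [263, 53]), (342, [237, 60]), (358, [287, 64]), (357, [257, 77]), (135, [488, 329])]
scene [(18, [433, 195]), (12, [441, 196]), (428, [448, 215]), (9, [485, 208]), (15, [433, 216]), (9, [425, 227]), (14, [482, 242]), (13, [508, 246]), (31, [411, 309])]
+++*++********************::::::::::::+***
++++******************+***:=++=----=+*+***
**++*********************=  .-=++++-.:*++*
*++*+********************= ..........=*++*
++***********************-.......... +*+*+
++***********************:.......... +++**
*************************-.......... +++*+
*************************+ ........ **++**
*************************- .........**++**
*************************=..........: .*+*
**********************=+=:.........::.++**
********************** :.............=****
**********************=...........*..*****
***********************........:..: ******
************************ ...-..... +******
###**********************: ..... *********
############****+*+**+****= .= .-*********
####**###*##****#*######**=.:-=++*********
#########*-:::-=+++*######=.--==+##*******
########=---:..     -+++===+=++###########
######*#-      -+*+++++++=   :=#########*#
#####*#- .    ==+++++++++= .   .########*#
###***#-       =+++++++++-      :#####*###
##**###= .      =+++++*=:      .+####**###
#**##*#+    .. --+====-=      . #####*####
**#####*         .......        ####***###
##*#####                       +####**####
```

jog_arm --hand '[0.0153, 0.0154, 0.0155, 0.0156, 0.0157]' --pt "0 0 0" --pt "0 0 0" --pt "0 0 0" --pt "0 0 0" --pt "0 0 0" --yaw '[0, 0, 0, 0, 0]'

```text
time_s: 47.8
position: [0.4865, -0.3355, 0.1894]
tool_rot: [[0.819, -0.574, 0.0], [-0.574, -0.819, -0.0], [0.0, -0.0, -1.0]]
ft_force: [-0.1, -1.0, -0.8]
grip_width: 0.016
gripper_force: 5.0
```

```bash
python3 tilt.py|head -3
```

```text
47.8 [ 0.4865 -0.3355  0.1894] F [ 0.38 -0.33 -1.56] T tool-y 0.014 0.016
wrist [(344, [263, 55]), (338, [237, 61]), (353, [287, 66]), (355, [257, 78]), (134, [489, 330])]
scene [(24, [432, 196]), (10, [442, 196]), (282, [453, 212]), (15, [434, 215]), (10, [470, 215]), (137, [432, 224]), (16, [482, 241]), (33, [411, 309])]
```

jog_arm --hand '[0.0157, 0.0157, 0.0157, 0.0157, 0.0157]' --pt "0.004 -0.003 0.008" --pt "0.005 -0.003 0.008" --pt "0.005 -0.004 0.008" --pt "0 0 0" --pt "0 0 0" --yaw '[0, 0, 0, 0, 0]'

```text
time_s: 48.72
position: [0.5005, -0.3454, 0.2134]
tool_rot: [[0.819, -0.574, 0.0], [-0.574, -0.819, -0.0], [0.0, -0.0, -1.0]]
ft_force: [-0.2, -0.1, 0.5]
grip_width: 0.0155
gripper_force: 5.3
```

```bash
python3 tilt.py
```

```text
48.725 [ 0.5005 -0.3454  0.2134] F [ 0.18 -0.18 -0.05] T tool-y 0.101 0.0155
wrist [(150, [489, 321])]
scene [(16, [433, 195]), (12, [441, 196]), (434, [446, 216]), (9, [431, 200]), (15, [482, 241]), (23, [411, 309])]
+++*++****************** .......... ++****
++++********************........... *++**+
+*++******************** ...........*++++*
*++*+******************* ..........=*+*+++
+++*********************=.........=*+**+*+
+***********************...........**+++**
+**********************=:.........:..+++++
*********************++=:........::: +++**
********************-:..-.......... ++++**
*********************:...........:.-*+*+++
*********************= .........:. **+++**
**********************-...:...... +*++****
***********************: ...:.. **++******
*************************:.-::++**********
*************************. ===+++*********
###*****************+**** .===-+**********
############*****++**+++*+:==.+***********
####**###*##*******#####+==+++++**********
#######*#*-:::-=+++*##*==+########********
######*#=---:..   +##*+=*+*###+###########
######*#-       +******+++.  :=#########*#
#####*#-      -+++******++: .  .#######**#
###***#-      :==++******+:   . :#####*##*
##**###- .      ==++*+=-=-. .   +####**###
#**##*#+   ... .-=+====-.       #####**###
**#####*           .....        ####**####
##*#####              .        +####**####
```

jog_arm --hand '[0.0157, 0.0157, 0.0157, 0.0157, 0.0157]' --pt "0.006 -0.004 0.008" --pt "0.008 -0.006 0.007" --pt "0.01 -0.007 0.006" --pt "0.01 -0.007 0.004" --pt "0 0 0" --yaw '[0, 0, 0, 0, 0]'

```text
time_s: 49.65
position: [0.5349, -0.3698, 0.2382]
tool_rot: [[0.819, -0.574, -0.0], [-0.574, -0.819, -0.0], [-0.0, 0.0, -1.0]]
ft_force: [0.5, 1.4, -2.1]
grip_width: 0.0154
gripper_force: 5.8
```

```bash
python3 tilt.py
python3 - <<'E'
from h import *
g=cv2.cvtColor(env.get_image('wrist'),cv2.COLOR_RGB2GRAY)
for r in g[0:230:8,120:400:4]: print(''.join(' .:-=+*#%@'[min(9,int(v)//26)] for v in r))
E
```

```text
49.65 [ 0.5349 -0.3698  0.2382] F [ 0.23  0.06 -2.39] T tool-y -0.056 0.0154
wrist [(148, [500, 160])]
scene [(16, [433, 195]), (10, [441, 196]), (451, [448, 216]), (13, [433, 216]), (13, [482, 241]), (9, [508, 243]), (33, [411, 309])]
+++++++*************:......... +*+++++****
++++*******+********-.........-**++++++**+
++++***************+...........**++++++++*
+++++**+***********=-...... ..:. =++++*+++
++**************=-=.: ........:. *+++*++++
+++************** ..:.......... +*+*++++**
*****************=...........:.=*+++++++++
******************...... .:....**+++++++**
*******************  ....... -**+++++++++*
*********************:.. =:-***+++++++++++
*********************- --++=+*+++++***++++
*********************:.-=+-+++*+++++++****
*********************- =-=-*++++++++******
***********************-++**+**++*********
**********************=++*+*+*+++*********
###*****************+*+=**+*+*++**********
############****++++*+=+++++**************
####**###*#********##==#**+++++++*********
###*#*#*#*-:::-==#####++*#########****+***
########=---:..:#######=++*###+###########
####
[... 1655 characters left out ...]
*.       ***%==+*##%%%%%@%@@@@@@@%%%#**=#****:       .%%%%###
%%%%%%%%%%.        ***+%==+#%@@@@#@@@@%@@@@%#***#****=        .#####%#
%%%%%%%%%%*.       .***+*#%%++@@%@@@@+#@@@##%#++****=     .  .#%%%####
%%%%#%%%%%%-.        *****####%##*###*#####**+=****.        .*%%%###%%
%#%%%%%%%%%%-.        :****######*###*=###**+=***=         .=%##%%%%%#
%%%%%%%%%%%%%-.          **#####**#%#*=##**++**-     .    .*%%%%%%####
%%%%%%%%%%%%%%%.           +####+##%#*=+**++:           ..%%%%%####%%#
%%%%%%%%%%%%%%%%=.           .+#+##%#*+=-              .*%%%####%%%#%%
%%%%%%%%%%%%%%%%%%*..           +##%#*+             ..=######%%##%%%%%
%%%%%%%%%%%%%%%%%%%##..         *####*+            :===##%#%%#%%%%%%%%
```

Run:
```python
from h import *
s=env.observe();C=cam('wrist',s);R=np.array(s['tool_rot']);d=R[:,0]*[1,1,0];l=R[:,1]
G=s['position']+[0,0,.002];z=np.array([0,0,1.])
t=np.linspace(0,2*np.pi,72)
for a in range(30,111,10):
    A=np.radians(a);D=d*np.cos(A)-z*np.sin(A);U=d*np.sin(A)+z*np.cos(A)
    out=[]
    for r,h in((.046,.006),(.032,-.040)):
        p=np.array([proj(C,G+D*(.112+r*np.cos(k))+l*r*np.sin(k)+U*h) for k in t]);out+=[p.min(0).round().tolist(),p.max(0).round().tolist()]
    print(a,out,'low z',round(min((G-D*0+D*.158+U*.006)[2],(G+D*.144-U*.04)[2]),3))
w=env.get_image('wrist');np.save('w13.npy',w)
g=cv2.cvtColor(w,cv2.COLOR_RGB2GRAY)
for r in g[100:200:4,190:330:2]: print(''.join(' .:-=+*#%@'[max(0,min(9,(int(v)-130)//12))] for v in r))
```

```text
30 [[173.0, -24.0], [344.0, 124.0], [213.0, 53.0], [305.0, 136.0]] low z 0.134
40 [[182.0, 17.0], [336.0, 134.0], [216.0, 85.0], [302.0, 155.0]] low z 0.117
50 [[189.0, 53.0], [329.0, 146.0], [219.0, 114.0], [300.0, 174.0]] low z 0.104
60 [[194.0, 86.0], [324.0, 158.0], [221.0, 142.0], [298.0, 193.0]] low z 0.096
70 [[198.0, 116.0], [320.0, 172.0], [222.0, 168.0], [297.0, 213.0]] low z 0.091
80 [[201.0, 145.0], [317.0, 187.0], [222.0, 195.0], [296.0, 233.0]] low z 0.086
90 [[203.0, 172.0], [316.0, 202.0], [222.0, 221.0], [296.0, 253.0]] low z 0.082
100 [[204.0, 199.0], [315.0, 218.0], [222.0, 248.0], [297.0, 275.0]] low z 0.084
110 [[204.0, 227.0], [314.0, 235.0], [221.0, 277.0], [298.0, 297.0]] low z 0.09
        ----=------------===-======-----====------==------------------
       -=----==---==----=---=--==---=-=-===---------------------------
      -------==------=---=-=---+#@@@@@@@%#+---------------------------
     -----------===--=-=--=+%@@%#=:.   :+*#%%#=-----------------------
    ---------------------=%%#=  -*****=     -##%+---------------------
   --------------------=#%%%@
[... 675 characters left out ...]
-:---
   ------:+#=    .=+**#@@@@@@@@*+@@@@@@@%#@@@@@@@%*#**+=-:.:*= -:-:-::
    ------::-*#=   . +#%@@@@@@%#%@@@%*%#:#@@@@@@@@+*++=--**: .---::--:
     -----:::-==+*##=.  =%@@%#%@@@@@@@*.#=%@@@@@@*+=+*#+-:. .------:- 
      -----::--==++++**#%%##++##+++*++=.-===**###*+=---::. .:-::::::  
       :----::-===+++*+*******=-=++*++=:-+++++++====--::. :-:::::-.   
         ----::-===+++*******+.-=++*+==:.-+++++====--::. :--:::::     
          .---::-=++++**+****=:-=++*+==-. ++++====--::  :---:::       
             --::-==+++*+++**=:-+++*++=-. =+++===--::  ::::::         
               :-:-==++++****-:==+**++=-. -++==---:.  :::-.           
                  :-==+++++**::=++**++=-.   ===--:.  ::
```

Fitting the rim ellipse gives a tilt of about 70°, with the balls sitting on the lower wall just short of rolling out. I'll loosen slightly and jerk forward to pass 80°.

jog_arm --hand '[0.0157, 0.0157, 0.0157, 0.0157, 0.0157]' --pt "0 0 0.006" --pt "0.02 -0.014 0.002" --pt "0.004 -0.003 0" --pt "0 0 0" --pt "0 0 0" --yaw '[0, 0, 0, 0, 0]'

```text
time_s: 50.68
position: [0.5581, -0.3862, 0.2464]
tool_rot: [[0.819, -0.574, -0.0], [-0.574, -0.819, 0.0], [-0.0, -0.0, -1.0]]
ft_force: [0.3, -0.3, -2.3]
grip_width: 0.0161
gripper_force: 6.1
```

```bash
cat > asc.py <<'E'
from h import *
s=env.observe();C=cam('wrist',s);R=np.array(s['tool_rot']);d=R[:,0]*[1,1,0];l=R[:,1]
print(s['time_s'],s['position'].round(4),s['ft_force'],s['wrist_torque']@l,s['grip_width'],s['gripper_force'])
G=s['position']+[0,0,.002];z=np.array([0,0,1.])
t=np.linspace(0,2*np.pi,72)
for a in (60,70,80,90,100,110,120):
    A=np.radians(a);D=d*np.cos(A)-z*np.sin(A);U=d*np.sin(A)+z*np.cos(A)
    p=np.array([proj(C,G+D*(.112+.046*np.cos(k))+l*.046*np.sin(k)+U*.006) for k in t])
    print(a,p.min(0).round().tolist(),p.max(0).round().tolist(),end=' ')
print()
w=env.get_image('wrist');np.save('wl.npy',w)
g=cv2.cvtColor(w,cv2.COLOR_RGB2GRAY)
for y in range(60,250,4): print(y,''.join(' .:-=+*#%@'[max(0,min(9,(int(v)-130)//12))] for v in g[y,170:350:2]))
E
python3 asc.py
```

```text
50.675 [ 0.5581 -0.3862  0.2464] [ 0.27825684 -0.2566174  -2.32179514] -0.004509971927332673 0.016103439430706797 6.111429110169411
60 [194.0, 86.0] [324.0, 158.0] 70 [198.0, 116.0] [320.0, 172.0] 80 [201.0, 145.0] [317.0, 187.0] 90 [203.0, 172.0] [316.0, 202.0] 100 [204.0, 199.0] [315.0, 218.0] 110 [204.0, 227.0] [314.0, 235.0] 120 [204.0, 251.0] [315.0, 255.0] 
60 ********************+***++***++*###############*####**###########****########****######***
64 ******************+*+++***++*##############**++*****##########****#######*****######**+***
68 ****************+**++***++*#%####+-                        .=+*#######*****#######*++***##
72 *****+*********+++****++*#%#+                                    :+******#######*++***##*#
76 *************++********+                                               +#####*+++**##*####
80 +**********+*******+                                                      +**+***#**######
84 ********++*******-                                                           =***#########
88 ***+*++*******-                                                          
[... 3073 characters left out ...]
                   --      --==++=--:.                                       
224 #####                                    ====+==--.                                      *
228 ######*                                  -==++==--.                                     . 
232 ###**###=                                :==++==--.                                       
236 ***######*                                ===+==--.                                       
240 *######*####=                            ===++==--.                                       
244 *###*#######*++                          -==++==--                                        
248 #########*+*#####-                       .===:==
```

jog_arm --hand '[0.0157, 0.0157, 0.0157, 0.0157, 0.0157]' --pt "-0.014 0.01 -0.002" --pt "-0.014 0.01 -0.002" --pt "0 0 0" --pt "0.037 -0.026 0" --pt "0 0 0" --yaw '[0, 0, 0, 0, 0]'

```text
time_s: 51.35
position: [0.5692, -0.394, 0.2426]
tool_rot: [[0.819, -0.574, 0.002], [-0.574, -0.819, -0.002], [0.003, 0.0, -1.0]]
ft_force: [-0.1, -0.1, 1.2]
grip_width: 0.0157
gripper_force: 7.5
```

```bash
python3 asc.py
```

```text
51.35 [ 0.5692 -0.394   0.2426] [-0.10897022 -0.05993752  1.24870438] 0.12255247859053844 0.015723921326567622 7.521758079528809
60 [194.0, 86.0] [324.0, 159.0] 70 [198.0, 117.0] [320.0, 173.0] 80 [201.0, 145.0] [317.0, 187.0] 90 [203.0, 173.0] [316.0, 203.0] 100 [204.0, 200.0] [315.0, 218.0] 110 [204.0, 227.0] [314.0, 235.0] 120 [204.0, 252.0] [315.0, 255.0] 
60 *+++++++++*****+******+****+++++++++++++*########*##*************####*###*********###*****
64 ++++++++*****+*****+****++++++++++++++#######*#*#*#***********####**#**********###******##
68 +++++***********++****+++++++++++++*############***********#####**#**********#*******###**
72 +******+****++++****++++++++++++*#############**********#######*******##***#******#####**+
76 **********+++****+++++++++++++########*####***********########*****###**********####**++++
80 ***+***+++****+++++++++++++*#############**********########*****###**********#####*+++++**
84 *****+++****+++++++++++++*###########*++=-         .-==+******##**********######*++++*****
88 **+++****+++++++++++++*#######+:                              :+********####
[... 3031 characters left out ...]
                     
220                       .::=+*######%%%*..   ...      .*##=                                 
224 =                        -++**+*-+#%#*      ..        .:                                  
228 #-                        -:                ...                                           
232 **=                                         ...                                           
236 ###+                                        ...                                           
240 ###**.                                     ....                                           
244 ##*****                                      .                                            
248 ******#*-
```

Tilt is now about 90° and balls are rolling out: one is at (280,108) by the far wall and one at (262,170) over the rings. I'll back off and raise a little to let the rest out.

jog_arm --hand '[0.0157, 0.0157, 0.0157, 0.0157, 0.0157]' --pt "0 0 0" --pt "0 0 0.006" --pt "-0.012 0.008 0.004" --pt "-0.012 0.008 0" --pt "0 0 0" --yaw '[0, 0, 0, 0, 0]'

```text
time_s: 52.02
position: [0.543, -0.3761, 0.2531]
tool_rot: [[0.819, -0.574, 0.0], [-0.574, -0.819, -0.0], [0.0, 0.0, -1.0]]
ft_force: [0.5, -0.4, -1.4]
grip_width: 0.0161
gripper_force: 7.2
```

```bash
python3 asc.py
```

```text
52.025 [ 0.543  -0.3761  0.2531] [ 0.52049448 -0.37720271 -1.44577377] 0.09938507256716342 0.016076595139677713 7.193221896886826
60 [194.0, 86.0] [324.0, 158.0] 70 [198.0, 116.0] [320.0, 172.0] 80 [201.0, 145.0] [317.0, 187.0] 90 [203.0, 172.0] [316.0, 202.0] 100 [204.0, 199.0] [315.0, 218.0] 110 [204.0, 227.0] [314.0, 235.0] 120 [204.0, 251.0] [315.0, 255.0] 
60 *++++****+++++++++                                                         :**++++*****###
64 ++****+++++++++-                                                               +****#####*
68 ****++++++++=                                       .:..                         +####***#
72 *+++++++++-                                        :##**:.                         ***#*##
76 +++++++++                                         #@@@@@@*                           *####
80 +++++++.                                  : -.=-=-.+#%%#+                             .#**
84 +++++=                              .:-------------      .------                        -#
88 ++++                            ----------==-==-------:-:-----------:      
[... 3045 characters left out ...]
  +#***+
220 #*****#*##**-            -++######%%%%*     ...      .*#.                           -+++++
224 *****##***####+           =+***:.-+#%#.    ....       ...                           =+++++
228 ***##***#*###*+**.                    =    ....                                     .     
232 ###*****##*++****##*-                      ....                                           
236 *****#*********########*:                   ...                                           
240 ************###########-                    ...                                           
244 ***#*****############*+                       .                                           
248 *#*****############***
```

jog_arm --hand '[0.0, 0.0, 0.0, 0.0, 0.0]' --pt "0 0 0" --pt "0 0 0" --pt "0 0 0.03" --pt "0 0 0.03" --pt "0 0 0.03" --yaw '[0, 0, 0, 0, 0]' --grip_force 20

```text
time_s: 52.7
position: [0.5436, -0.3765, 0.3431]
tool_rot: [[0.819, -0.574, -0.0], [-0.574, -0.819, 0.0], [-0.0, -0.0, -1.0]]
ft_force: [0.1, 0.6, -2.4]
grip_width: 0.0154
gripper_force: 19.7
```

jog_arm --hand '[0.0, 0.0, 0.0, 0.0, 0.0]' --pt "-0.03 0.02 0" --pt "-0.04 0.028 0" --pt "-0.02 0.014 0" --pt "0 0 0" --pt "0 0 0" --yaw '[0, 0, 0, 0, 0]'

```text
time_s: 53.32
position: [0.454, -0.3149, 0.3423]
tool_rot: [[0.819, -0.574, 0.0], [-0.574, -0.819, -0.0], [0.0, -0.0, -1.0]]
ft_force: [0.2, 0.2, -0.7]
grip_width: 0.0153
gripper_force: 19.8
```

Run:
```python
from h import *
s=env.observe();C=cam('wrist',s);print(s['time_s'],s['position'],s['ft_force'],s['grip_width'],s['gripper_force'],proj(C,(.563,-.39,.06)))
w=env.get_image('wrist');np.save('wl.npy',w)
g=cv2.cvtColor(w,cv2.COLOR_RGB2GRAY)
for y in range(0,200,4): print(y,''.join(' .:-=+*#%@'[max(0,min(9,(int(v)-130)//12))] for v in g[y,160:360:2]))
```

```text
53.325 [ 0.45395143 -0.31491666  0.34225445] [ 0.20835219  0.23107811 -0.68885342] 0.015283207169690248 19.75782573223114 [258.47351422  52.43399142]
0 =----===---:                             .......:.......    ..........                     =++++++++
4 --=====---:                          .:::........:.::...................                   -+++*++++
8 ====------                         ::.........:....:...:..................                  +++++++=
12 ==--------                      .......................::...................                :++++==-
16 ----=-----                    ...:........:..................................                ====-==
20 =-----==+                    ................:...............:................               .======
24 ----==++=                  .....:.......:...:-+***++++++=......................              .======
28 --==++++=                 ......:.:.......:+*+*******+=:+++-.:.................              .=====-
32 =+++++++=                .........::....:=**+-        -++==+=:..................              =----=
36 ++++++++=     
[... 3571 characters left out ...]
-:::-=+**#####%%%%@@@@@@@@@@%%%*+=-:-===++++********++++++++*****+=+++
176 =++++==+++**++++**+=====++=.. .:--=++***###%#%%%@@@@@@@@@%%%%#####**+=-=*******+++++++******+=++++++
180 ++==++++**++++*++--===+=-     .::-==+***####%%%%@@@@@@@@@%%%#%###***++=--::++++++++*****++=+++++++++
184 +=+++**+++++*+=-===+====       .:-==++**####%%%@@@@@@@@@%%%%%###***++=--:.  .+++*****+==++++++++++++
188 +++**+++++++=-======++++:        -==++***###%%%@@@@@@@@%%%%%####**++==-:.    -****+==+++++++++++++++
192 ***++++++==-======++++++=.:          :=+*##%%%%%@@@@@@@%%%%%####**++=-:.     +++==+++++++=++++++++++
196 ++++++=========++=+++++   .:-=:.               :-=+%@#::-=####**++.-      . -=++++++++=++++++++++++*
```

The bowl holds four balls: three inside the ring stack at about (250,58), (268,57) and (256,44), and one by the far wall seen before. Four was the count in the scoop, and the cup interior looks clear. I'll carry the hanging scoop to the open bench at x≈0.56.

jog_arm --hand '[0.0, 0.0, 0.0, 0.0, 0.0]' --pt "0.009 0.02 0" --pt "0.009 0.031 0" --pt "0.009 0.032 0" --pt "0.009 0.032 0" --pt "0.009 0.032 0" --yaw '[0.17, 0.183, 0.183, 0.183, 0.183]'

```text
time_s: 54.0
position: [0.4995, -0.1668, 0.3418]
tool_rot: [[0.956, 0.292, -0.0], [0.292, -0.956, 0.0], [-0.0, -0.0, -1.0]]
ft_force: [0.4, -0.4, -1.2]
grip_width: 0.0152
gripper_force: 19.8
```

jog_arm --hand '[0.0, 0.0, 0.0, 0.0, 0.0]' --pt "0.009 0.032 0" --pt "0.009 0.032 0" --pt "0.009 0.032 0" --pt "0.009 0.032 0" --pt "0.009 0.032 0" --yaw '[0.183, 0.183, 0.183, 0.183, 0.183]'

```text
time_s: 54.62
position: [0.5445, -0.0065, 0.3418]
tool_rot: [[0.351, 0.936, -0.001], [0.936, -0.351, 0.0], [-0.0, -0.001, -1.0]]
ft_force: [-0.1, -0.6, -1.9]
grip_width: 0.0152
gripper_force: 19.8
```

jog_arm --hand '[0.0, 0.0, 0.0, 0.0, 0.0]' --pt "0.008 0.032 0" --pt "0.008 0.032 0" --pt "0 0 -0.05" --pt "0 0 -0.05" --pt "0 0 -0.05" --yaw '[0.183, 0.182, 0, 0, 0]'

```text
time_s: 55.25
position: [0.5601, 0.0567, 0.1903]
tool_rot: [[-0.0, 1.0, -0.0], [1.0, 0.0, 0.0], [0.0, -0.0, -1.0]]
ft_force: [1.4, -0.2, -1.8]
grip_width: 0.0155
gripper_force: 19.8
```

```bash
cat > ang.py <<'E'
from h import *
# tilt from side/scene views: render handle+rim outline score
s=env.observe();R=np.array(s['tool_rot']);d=R[:,0]*[1,1,0];d/=np.linalg.norm(d);l=R[:,1]
print(s['time_s'],s['position'].round(4),s['ft_force'].round(2),'T',(s['wrist_torque']@l).round(3),round(s['grip_width'],4),s['gripper_force'])
G=s['position']+[0,0,.002];z=np.array([0,0,1.]);t=np.linspace(0,2*np.pi,120)
res=[]
E={}
for n in('scene','side','wrist'):
    im=env.get_image(n);g=cv2.GaussianBlur(cv2.cvtColor(im,cv2.COLOR_RGB2GRAY),(3,3),0).astype(np.float32)
    m=np.hypot(cv2.Sobel(g,5,1,0),cv2.Sobel(g,5,0,1));E[n]=(cv2.GaussianBlur(np.minimum(m,250),(5,5),0),cam(n,s))
for a in range(-20,121,4):
    A=np.radians(a);D=d*np.cos(A)-z*np.sin(A);U=d*np.sin(A)+z*np.cos(A);v=[]
    for n in E:
        m,C=E[n];q=[]
        for r,h in((.046,.006),(.032,-.040)):
            for k in t:
                u=proj(C,G+D*(.112+r*np.cos(k))+l*r*np.sin(k)+U*h)
                if 0<=u[0]<511 and 0<=u[1]<383:q.append(m[int(u[1]),int(u[0])])
        v.append(np.mean(q) if len(q)>60 else 0)
    res.append((a,[int(x) for x in v],int(sum(v))))
res.sort(key=lambda r:-r[2]);print(res[:5])
E
python3 ang.py
```

```text
55.25 [0.5601 0.0567 0.1903] [ 1.37 -0.16 -1.81] T 0.049 0.0155 19.81349676847458
[(88, [91, 50, 55], 197), (92, [71, 48, 59], 179), (-20, [87, 48, 32], 168), (-16, [80, 52, 33], 166), (96, [61, 49, 46], 158)]
```

jog_arm --hand '[0.0148, 0.0152, 0.0155, 0.0155, 0.0155]' --pt "0 0 -0.02" --pt "0 0 -0.014" --pt "0 0 0" --pt "0 -0.015 -0.003" --pt "0 -0.015 -0.003" --yaw '[0, 0, 0, 0, 0]'

```text
time_s: 56.02
position: [0.5603, 0.0256, 0.1535]
tool_rot: [[-0.0, 1.0, 0.003], [1.0, 0.0, -0.001], [-0.001, 0.003, -1.0]]
ft_force: [0.9, -0.7, 0.2]
grip_width: 0.0155
gripper_force: 10.2
```

jog_arm --hand '[0.0155, 0.0155, 0.0155, 0.0155, 0.0155]' --pt "0 -0.016 -0.003" --pt "0 -0.015 -0.003" --pt "0 -0.015 -0.004" --pt "0 0 0" --pt "0 0 0" --yaw '[0, 0, 0, 0, 0]'

```text
time_s: 56.65
position: [0.5598, -0.0202, 0.1427]
tool_rot: [[0.001, 1.0, 0.001], [1.0, -0.001, -0.001], [-0.001, 0.001, -1.0]]
ft_force: [0.1, -2.9, 4.9]
grip_width: 0.0154
gripper_force: 9.2
```

```bash
python3 ang.py
```

```text
56.65 [ 0.5598 -0.0202  0.1427] [ 0.13 -2.87  4.85] T -0.371 0.0154 9.235308319330215
[(60, [100, 106, 52], 259), (64, [70, 113, 55], 239), (56, [102, 94, 40], 237), (68, [58, 103, 45], 207), (52, [86, 80, 32], 198)]
```

Tilt is 60° and following the plan. I'll continue the arc down.

jog_arm --hand '[0.0155, 0.0155, 0.0155, 0.0155, 0.0155]' --pt "0 -0.018 -0.007" --pt "0 -0.018 -0.007" --pt "0 -0.016 -0.011" --pt "0 -0.016 -0.011" --pt "0 0 0" --yaw '[0, 0, 0, 0, 0]'

```text
time_s: 57.42
position: [0.5591, -0.0888, 0.1051]
tool_rot: [[0.002, 1.0, -0.002], [1.0, -0.002, 0.0], [0.0, -0.002, -1.0]]
ft_force: [-0.1, 0.5, 0.2]
grip_width: 0.0153
gripper_force: 8.3
```

jog_arm --hand '[0.0155, 0.0155, 0.0155, 0.0155, 0.0155]' --pt "0 -0.012 -0.015" --pt "0 -0.012 -0.015" --pt "0 -0.008 -0.018" --pt "0 -0.008 -0.016" --pt "0 0 0" --yaw '[0, 0, 0, 0, 0]'

```text
time_s: 58.05
position: [0.559, -0.128, 0.0409]
tool_rot: [[0.001, 1.0, -0.002], [1.0, -0.001, 0.001], [0.001, -0.002, -1.0]]
ft_force: [-0.8, -0.1, -1.1]
grip_width: 0.0155
gripper_force: 8.0
```

```bash
python3 ang.py
```

```text
58.05 [ 0.559  -0.128   0.0409] [-0.79 -0.09 -1.07] T -0.062 0.0155 7.978387624025345
[(4, [97, 69, 57], 224), (0, [103, 80, 38], 221), (-4, [86, 76, 29], 192), (8, [83, 59, 44], 187), (-16, [77, 70, 36], 184)]
```

Nearly level. I'll release, let it settle, and rise.

jog_arm --hand '[0.0155, 0.0165, 0.018, 0.025, 0.035]' --pt "0 0 -0.002" --pt "0 0 0" --pt "0 0 0" --pt "0 0 0" --pt "0 0 0" --yaw '[0, 0, 0, 0, 0]'

```text
time_s: 58.82
position: [0.5595, -0.1275, 0.0404]
tool_rot: [[0.0, 1.0, 0.0], [1.0, -0.0, -0.0], [-0.0, 0.0, -1.0]]
ft_force: [-0.3, 0.3, 0.4]
grip_width: 0.035
gripper_force: 0.0
```

jog_arm --hand '[0.045, 0.05, 0.05, 0.05, 0.05]' --pt "0 0 0" --pt "0 0 0.03" --pt "0 0 0.05" --pt "0 0 0.06" --pt "0 -0.03 0.05" --yaw '[0, 0, 0, 0, 0]'

```text
time_s: 59.45
position: [0.5594, -0.1564, 0.2329]
tool_rot: [[-0.002, 1.0, 0.001], [1.0, 0.002, -0.0], [-0.0, 0.001, -1.0]]
ft_force: [0.2, -0.4, -1.2]
grip_width: 0.0499
gripper_force: 0.0
```

jog_arm --hand '[0.05, 0.05, 0.05, 0.05, 0.05]' --pt "0 -0.05 0.05" --pt "0 -0.05 0" --pt "0 -0.03 0" --pt "0 0 0" --pt "0 0 0" --yaw '[0, 0, 0, 0, 0]'

```text
time_s: 60.08
position: [0.5594, -0.2809, 0.2745]
tool_rot: [[-0.0, 1.0, -0.0], [1.0, 0.0, 0.0], [0.0, -0.0, -1.0]]
ft_force: [-1.0, 0.7, -0.2]
grip_width: 0.0501
gripper_force: 0.0
```

Run:
```python
from h import *
s=env.observe();C=cam('wrist',s);print(s['time_s'],s['position'],s['ft_force'])
z=np.array([0,0,1.]);t=np.linspace(0,2*np.pi,120)
E={}
for n in('scene','side'):
    im=env.get_image(n);np.save(n+'F.npy',im);g=cv2.GaussianBlur(cv2.cvtColor(im,cv2.COLOR_RGB2GRAY),(3,3),0).astype(np.float32)
    m=np.hypot(cv2.Sobel(g,5,1,0),cv2.Sobel(g,5,0,1));E[n]=(cv2.GaussianBlur(np.minimum(m,250),(5,5),0),cam(n))
best=[]
for x in np.arange(.545,.575,.004):
  for y in np.arange(-.04,.012,.004):
    for a in(-16,-8,0,8,16):
      A=np.radians(a);d=np.array([0,1.,0]);D=d*np.cos(A)-z*np.sin(A);U=d*np.sin(A)+z*np.cos(A);l=np.array([1.,0,0]);v=0
      for n in E:
        m,Cc=E[n]
        for r,h in((.046,.046),(.032,0)):
          for k in t[::4]:
            u=proj(Cc,np.array([x,y,0.0])+D*r*np.cos(k)+l*r*np.sin(k)+U*h);v+=m[int(u[1]),int(u[0])]
      best.append((v,x,y,a))
best.sort(reverse=True);print([(int(b[0]),round(b[1],3),round(b[2],3),b[3]) for b in best[:6]])
# change at bystanders/hook vs start
for n in('scene','side'):
    a=np.load(n+'0.npy').astype(int);b=np.load(n+'F.npy').astype(int);Cc=cam(n)
    for nm,P in(('punch',(.767,.219,.02)),('mallet end',(.838,.189,.013)),('mallet head',tuple(onz(cam('scene'),(216,250),.022))),('hook tip',(.402,.031,.006)),('hook handle',(.39,-.215,.03))):
        u=proj(Cc,P).astype(int);q=np.s_[max(0,u[1]-10):u[1]+10,max(0,u[0]-10):u[0]+10];print(n,nm,np.round(np.array(P),3),np.abs(a[q]-b[q]).mean().round(1))
# white balls anywhere in wrist view
print(proj(C,(.563,-.39,.055)))
w=env.get_image('wrist');np.save('wF.npy',w)
```

```text
60.075 [ 0.55944939 -0.28092432  0.27445601] [-0.9675895   0.69757758 -0.16800536]
[(12106, np.float64(0.561), np.float64(-0.016), 0), (11997, np.float64(0.557), np.float64(-0.012), 0), (11929, np.float64(0.561), np.float64(-0.012), 0), (11927, np.float64(0.557), np.float64(-0.016), 0), (11649, np.float64(0.557), np.float64(-0.02), 0), (11495, np.float64(0.561), np.float64(-0.02), 0)]
scene punch [0.767 0.219 0.02 ] 2.8
scene mallet end [0.838 0.189 0.013] 4.0
scene mallet head [0.806 0.001 0.022] 4.0
scene hook tip [0.402 0.031 0.006] 5.7
scene hook handle [ 0.39  -0.215  0.03 ] 17.3
side punch [0.767 0.219 0.02 ] 2.7
side mallet end [0.838 0.189 0.013] 3.2
side mallet head [0.806 0.001 0.022] 3.3
side hook tip [0.402 0.031 0.006] 6.7
side hook handle [ 0.39  -0.215  0.03 ] 28.9
[264.14400854 248.77051603]
```

The scoop stands upright at (0.56, -0.015). One last check of the bowl, the cup and the hook.

jog_arm --hand '[0.05, 0.05, 0.05, 0.05, 0.05]' --pt "0 -0.05 0.01" --pt "0 -0.05 0.01" --pt "0 -0.05 0" --pt "0 0 0" --pt "0 0 0" --yaw '[0, 0, 0, 0, 0]'

```text
time_s: 60.85
position: [0.5598, -0.4307, 0.2945]
tool_rot: [[-0.001, 1.0, -0.0], [1.0, 0.001, 0.0], [0.0, -0.0, -1.0]]
ft_force: [0.0, -0.1, -0.1]
grip_width: 0.05
gripper_force: 0.0
```

Run:
```python
from h import *
s=env.observe();C=cam('wrist',s);print(s['time_s'],s['position'])
w=env.get_image('wrist');c=proj(C,(.563,-.39,.055)).astype(int);print(c)
g=cv2.cvtColor(w,cv2.COLOR_RGB2GRAY)
for y in range(max(0,c[1]-110),c[1]+90,5): print(y,''.join(' .:-=+*#%@'[max(0,min(9,(int(v)-60)//18))] for v in g[y,c[0]-110:c[0]+110:2]))
b=env.get_image('scene');S=cam('scene');p=[env.get_image('side'),cam('side')]
u=proj(S,(.56,-.015,.03)).astype(int);k=cv2.cvtColor(b,cv2.COLOR_RGB2GRAY)
for y in range(u[1]-20,u[1]+18,1): print(''.join(' .:-=+*#%@'[max(0,min(9,(int(v)-60)//18))] for v in k[y,u[0]-24:u[0]+24]))
# hook handle (orange-brown) centroid on saturation
for n,im,Cc in(('scene',b,S),('side',*p)):
    for nm,x in(('0',np.load(n+'0.npy')),('F',im)):
        h=cv2.cvtColor(x,cv2.COLOR_RGB2HSV);q=proj(Cc,(.39,-.215,.03)).astype(int)
        r=h[q[1]-18:q[1]+18,q[0]-22:q[0]+22];m=(r[...,1]>165)&(r[...,2]>90)&(r[...,0]<16);ys,xs=np.nonzero(m);print(n,nm,m.sum(),xs.mean().round(1),ys.mean().round(1))
```

```text
60.85 [ 0.55978509 -0.43072282  0.29453843]
[263 129]
19        -#############%%%#%%%%%%%%%%###%%%%##%%%#%%%%%%##%%%%%%%%%%%%%%%%%%%%%%%####%%%%%%%#%%%%%%%%%##########
24        :###%########%%%%#%%%%%%%%#%###%%%%##%%%#%#%%%%##%%%%%%%%%%%%%%%%%%%%%%%####%%%%%%%#%%%%%%%%###########
29        .############%%%%%#%%%%%#%%%###%%%%##%%%%%#%%%%##%%%%%%%%%%%%%%%%%%%%%%%####%%%%%%%%%%%%%%%%###########
34         ############%%%%%#%%%%%%%%%###%%%%%##%%%%#%%%%##%%%%%%%%%%%%%%%%%%%%%%%####%%%%%%%%%%%%%%%%###########
39         #%##%%######%%%%%#%%%%%%%%%%###%%%%##%%*+-.     .....:-+##%%%%%%%%%%%%%%%#%@%%%%%%%%%%%%%%############
44         +%##%%######%%%%%%%%%%%%##%%##*=                               -+#%%%%##%#%%%%%%%%%%%%%%%%########%###
49 #****++=#%%#%%######%%%%%%#%%%%%##+.                                        :*#%##%@%%%%%%%%%%%%%%########%###
54 %%%%%%##%%%#%%%######%%%%%#%%#:                                                 .=%@%%%%%%%%%%%%%%#######%%###
59 %%%%%%##%%%##%%######%%%%%#-                                                        +%%%%%%%%%%%%%#######%####
64 #%%%%%%#%%%##%%##
[... 4857 characters left out ...]
==
+============+= .................      .========
+++============. ................  ..  .========
=+++============ ...................  .:========
===+++==+=======. .................. .-+========
=====++===+======...................:-++========
=======+====++=====::..:.....:   .:-+++===++====
++======+====+++=====.:--:.. .::::++++++===++===
=++======+=====+++=======.:=::++++===+++++===++=
===+=============+++=======++====++====+++++==++
====++============++++===================++++=++
=====+++============++++===================++++=
scene 0 0 nan nan
scene F 0 nan nan
side 0 1 15.0 28.0
side F 1 14.0 29.0<stdin>:13: RuntimeWarning: Mean of empty slice.
  ret = ret.dtype.type(ret / rcount)
```

Run:
```python
from h import *
for n in('scene','side'):
    a=np.load(n+'0.npy');b=env.get_image(n);C=cam(n)
    for P in((.389,-.215,.03),(.402,.031,.01)):
        q=proj(C,P).astype(int);t=a[q[1]-14:q[1]+14,q[0]-16:q[0]+16]
        r=cv2.matchTemplate(b[q[1]-44:q[1]+44,q[0]-46:q[0]+46],t,cv2.TM_CCOEFF_NORMED);_,v,_,l=cv2.minMaxLoc(r);print(n,P,round(v,2),l[0]-30,l[1]-30)
```

```text
scene (0.389, -0.215, 0.03) 0.81 20 12
scene (0.402, 0.031, 0.01) 0.99 0 0
side (0.389, -0.215, 0.03) 0.82 0 0
side (0.402, 0.031, 0.01) 0.97 0 0
```

```bash
python3 -c "
from rig import env
print(env.close_job())"
```

```text
the job is handed in; nothing more can be done
None
```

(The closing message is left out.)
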